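# Unlid the traybake tin and hold the trimming square in its corner

## Robot

A 6-joint arm with a two-finger parallel gripper is mounted at the origin on a cart in front of the work surface, level with it; the furniture and walls round the work are solid. World frame = base frame: x ahead of the robot, y to its left, z up, the work surface at z = 0. Lengths are in m, angles in rad, forces in N, time in s.
With the tool pointing down it reaches from about 0.375 to 0.9 m from the base axis. Payload 3.1 kg.
Tool frame: the origin (TCP) lies on the centre line of the jaws, within the pads' length; the fingertips stand 19 mm ahead of it and the grasp point (between the pads) is the TCP; z points along the fingers, y is the direction in which the jaws open and shut (so a half turn about z gives the same grasp; the last joint's range is limited). The gripper opens to 85 mm and grips with 20 to 120 N. Pads are 22 mm wide; open, the fingers measure 114 mm over their backs; the gripper's body (76 mm by 85 mm) begins 54 mm behind the grasp point. The pads swing forward as they close: fully open they stand 13 mm farther back than shut.
Start: joints at [-1.468, 0.527, 1.433, -0, 1.181, -0.178], TCP at [0.174, -0.6, 0.25] pointing down, gripper open.
Joint ranges: [-3.08, 3.08], [-0.75, 2.2], [0.22, 2.44], [-1.43, 4.57], [0, 2.65], [-2.85, 2.85]. Speed limits (rad/s): [2.79, 2.79, 3.14, 3.14, 3.14, 3.14].

## Interface

Orientations are given as a unit quaternion [x, y, z, w].
In Python, from station import manip, imaging, workorder gives the robot as it stands.
- The arm moves only by the shell command python3 -m creep 'ROWS' [FORCE]. ROWS is a JSON object of lists of equal length, an entry for each row: "claw": the finger opening in cm, from 0 to 8.54; "dp": the shift along the tool's x, y, z in cm, a list of three; "roll": the turn about the tool's z in rad. In form: {"claw": [claw, ...], "dp": [[dx, dy, dz], ...], "roll": [roll, ...]}. A call has 1 to 12 rows; each row is the pose to reach, as a shift and turn from the pose commanded when the call began, along the tool's axes at that moment; what a row does not reach only later rows make up. A row lasts 1/10 s, in which the tool goes at most 50 mm and 8.59 degrees, less where a joint would pass 70% of its speed; a pose out of reach is approached as far as the arm can. A call with a gripper value outside its range is refused whole. The fingers move at their own pace and stop on an object; FORCE is the grip in N (left out, the last holds). Time passes only in rows, so rows that repeat a pose let the fingers close. It gives the time, the measured TCP pose, the force and the opening at its end, in the units of the state.
- manip.sense(): the state, without advancing time (a new reading comes with each control period).
- imaging.snapshot(name): name is "side" or "top"; returns a dict with "image" (384x512x3 uint8, red, green, blue), "z_map" (384x512 float32, m along the optical axis (not along the pixel's ray), 0 where there is no reading), "vfov" (degrees; the focal length in pixels is half the picture's height over the tangent of half this angle, whatever the lens; pixels are square), "cx", "cy" (the principal point, pixels), "R" (3x3) and "t" (3): a world point X has camera coordinates R X + t. Camera axes: x right, y down, z forward; pixel columns grow to the right and rows downward; lengths in m; the calibration is good to about 2 mm. A picture is of the moment at which its call begins.
- workorder.sign_off(): hands the job in, once; it reports no verdict.
The state is a dict: "t": time; "q": joint angles; "qd": joint speeds; "tau": joint torques, N m; "tcp_pos": TCP position; "tool_rot": TCP orientation; "force": force on the tool from outside, world axes, zero at the start; "ft_torque": the same for the moment, N m; "finger_gap": opening from 0.0 (shut) to 1.0 (fully open).
Only numpy, scipy, OpenCV 4.12 (cv2) and the standard library are available. Lean on these libraries where they do the work, as an engineer would, in place of code of your own. Each camera call takes 0.05 s, during which the arm holds its last target.

## Task

Get the oat traybake ready for trimming: tip the tin's lid up by the wooden handle at its left-hand edge, its right edge still on the rim, then lift it off and lay it flat on the counter to the left of the tin, handle up and quite clear of the tin. Take the L-shaped trimming square by its wooden grip, lay it flat on the slab and press it into the tin's far left corner until its outer faces lie flush against the back and left walls, and finish while still gripping it and pushing it firmly against both walls, ready for a colleague's knife. Leave the other things on the counter where they stand.

Things in the scene. Friction and masses are not known exactly. Their poses are not given: they have to be found in the camera images.
- tin: Dark steel tin with a hard-baked oat slab in it, on a 2 mm rubber mat; it does not move. Inside 150 (x) x 190 (y) mm, walls 4 mm thick, 62 mm high over the counter, hemmed rim 1.5 mm proud outside. Flat slab top 42 mm up: 20 mm of wall rises above it. Origin: centre of its footprint, on the counter; x to its back wall (away from the robot), y to its left wall, z up. Yaw within 0.2.
- back_wall: The tin's back wall, away from the robot (198 mm long, 4 mm thick). Origin: centre of its foot, in the middle of its thickness, 2 mm above the counter; same axes as the tin. Its inner face lies at x = +75 mm in the tin's frame.
- left_wall: The tin's left wall (158 mm long, 4 mm thick). Origin: centre of its foot, in the middle of its thickness, 2 mm above the counter; same axes as the tin. Its inner face lies at y = +95 mm in the tin's frame.
- tin_corner (a point): Inside far left corner of the tin at the level of the slab's top: x = +75, y = +95, z = +42 mm in the tin's frame, same axes.
- lid: Loose bright steel lid, 175 (x) x 215 (y) mm, about 0.15 kg: 3 mm plate with a 6 mm deep skirt outside the tin's rim, 6 mm clear of its walls. Origin: centre of the skirt's lower edge (z = 0 when it lies on the counter, 56 mm when it sits on the tin); plate's top 9 mm above it. Seated, its axes are the tin's. A wooden bar handle stands near its left (+y) edge.
- lid_handle (a point): Centre of the lid's wooden bar handle: 74 mm long along the lid's x, 14 mm thick along y, 22 mm high, on two steel feet with an 8 mm gap below the bar. It lies 87.5 mm to +y of the lid's origin and 28 mm above it; the bar's top is 39 mm above the origin. The lid's axes.
- lid_right (a point): Middle of the lower edge of the lid's right skirt, 107.5 mm to the -y side of the lid's origin: the edge about which the lid tips. The lid's axes.
- square: L-shaped steel square, about 0.3 kg, flat on the counter at the left of the counter, grip up. Legs 20 mm wide, 14 mm high: the long one 140, the short one 105 mm over the outer corner. Origin: outer corner, underside; long leg to -y, short leg to -x, z up. Outer faces: x = 0 (goes to the back wall), y = 0 (to the left wall). Yaw within 0.5 at the start; seated, its axes are the tin's.
- square_grip (a point): In the wooden grip on the long leg, at mid-length: a bar 74 mm long along the square's y, 14 mm thick along its x, rising from 14 to 56 mm above the underside. The point is 10 mm to -x, 62 mm to -y and 38 mm above the square's origin. In the tin, fingers at the grip must stay above the rim, 20 mm above the square's underside.
- long_end (a point): Outer face of the long leg at its far end, underside: 140 mm to -y of the square's origin.
- short_end (a point): Outer face of the short leg at its far end, underside: 105 mm to -x of the square's origin.
- muffin_a: Muffin in a pale paper cup, 79 x 77 x 75 mm, behind the tin; origin at its foot. Bystander.
- shaker: Glass shaker with a grey metal cap, 44 mm across, 90 mm tall, behind the tin on the right; origin at its foot. Bystander.
- croissant_a: Croissant, 116 x 71 x 50 mm, at the back, left of the pillar; origin at its underside. Bystander. The fixed pillar's front stands at world x = 0.58 m, from y = 0.02 to 0.12 m, up to above the robot; fixed shelf boards hang 0.56 m above the counter from x = 0.60 m backwards: keep arm and gripper clear of them.
- mug: Small white coffee cup, 63 x 89 x 51 mm with its handle, behind the square's place; origin at its foot. Bystander.
- scraper: Dough scraper with a wooden grip, 134 x 142 x 14 mm, lying at the right-hand end; origin at its underside. Bystander.
- muffin_b: Dark chocolate muffin, 80 x 82 x 75 mm, right of the tin; origin at its foot. Bystander.
- spice: Slim spice jar, 41 mm across, 105 mm tall, right of the tin towards the back; origin at its foot. Bystander.

How it is judged:
On the way, in this order (a step that is already met when the one before it is completed fails the run):
1. the lid is tipped up on its right edge, which still sits on the rim (angle between lid's own z axis and vertical above 0.12 rad and z of lid_right in the frame of tin below 0.075 m and y of lid_right in the frame of tin below -0.085 m), for 0.05 s.
2. the lid lies flat on the counter to the left of the tin, handle up, let go (height (world z) of lid below 0.008 m and angle between lid's own z axis and vertical below 0.05 rad and y of lid in the frame of tin above 0.213 m and contact force between lid and the fingers below 0.3 N), for 0.2 s.
At the end, for the whole second after the job is handed in: Lid flat on the counter, handle up, centre over 213 mm left of the tin's, let go. Square flat on the slab (4 mm, 0.04 rad), its corner and leg ends within 2.5 mm of the back and left walls, at rest, pressing each wall with over 1.5 N, still held by the fingers (over 3 N) (all of step 2 and contact force between square and back_wall above 1.5 N and contact force between square and left_wall above 1.5 N and contact force between the fingers and square above 3 N and x of each of square, long_end in the frame of tin_corner above -0.0025 m and y of each of square, short_end in the frame of tin_corner above -0.0025 m and z of square in the frame of tin_corner below 0.004 m and angle between square's own z axis and vertical below 0.04 rad and linear speed of square below 0.02 m/s); the arm keeps its last pose, push and grip.
It fails at once if a bystander on the counter is shifted by more than 30 mm (distance of any of muffin_a, shaker, croissant_a, mug, scraper, muffin_b, spice from where it was at the start of the episode above 0.03 m).
It also fails if it takes over 61 s, if anything falls off the work surface, if the arm or the gripper's body presses on something with over 40 N, if the wrist force passes 120 N, or if a joint passes its speed limit or range.

## Working session

There is one attempt and no reset: what is moved stays moved. The work goes in short steps, Python scripts to look and compute and a shell command to move; the robot and the scene stay as the last step left them, time stands still between calls to the robot, and variables do not carry over. Pictures are saved under pics/ and viewed, and the job is handed in when it is done.

```bash
ls; mkdir -p pics; cat > h.py <<'E'
import numpy as np, cv2
from station import manip, imaging, workorder
def snap(n):
    s=imaging.snapshot(n); s['f']=s['image'].shape[0]/2/np.tan(np.radians(s['vfov'])/2); return s
def cloud(s):
    z=s['z_map']; v,u=np.mgrid[:z.shape[0],:z.shape[1]]
    P=np.stack([(u-s['cx'])/s['f']*z,(v-s['cy'])/s['f']*z,z],-1)
    W=(P-np.asarray(s['t']))@np.asarray(s['R'])
    W[z==0]=np.nan
    return W
def save(s,n,up=1.5):
    im=cv2.cvtColor(s['image'],cv2.COLOR_RGB2BGR)
    cv2.imwrite('pics/'+n+'.png',cv2.resize(im,None,fx=up,fy=up,interpolation=cv2.INTER_CUBIC))
E
python3 - <<'E'
from h import *
print(manip.sense())
for n in ('side','top'):
    s=snap(n); save(s,n+'0'); print(n,s['f'],s['cx'],s['cy'],s['R'],s['t'], (s['z_map']==0).mean())
    np.save(n+'0.npy',s,allow_pickle=True)
E
```

```text
pics
{'t': 0.0, 'q': array([-1.46750107e+00,  5.28470511e-01,  1.43392467e+00, -4.95544714e-06,
        1.18139136e+00, -1.78515457e-01]), 'qd': array([-2.78322963e-04,  7.61295530e-04, -1.29553595e-04, -9.57217479e-05,
        1.44420289e-04,  2.85147304e-04]), 'tau': array([-4.73640557e-04, -4.42357671e+01, -1.78026956e+01, -3.02633362e-04,
        8.34494946e-03, -1.46095040e-06]), 'tcp_pos': array([ 0.17375561, -0.59964822,  0.24932379]), 'tool_rot': array([ 9.90088526e-01,  1.40440407e-01,  3.89567968e-05, -1.09625246e-03]), 'force': array([-0.17969141, -0.68906785,  0.87675018]), 'ft_torque': array([ 0.020541  , -0.000711  , -0.03077857]), 'finger_gap': 0.999286045895321}
side 406.7879659064236 248.8013533186675 193.197046581405 [[ 0.9417673  -0.33566254  0.02012482]
 [-0.16901635 -0.52424893 -0.83462359]
 [ 0.29070228  0.78261978 -0.55045296]] [-0.51414183  0.1417452   1.6234326 ] 0.0588531494140625
top 379.66893395070156 259.6220811927644 190.43299529692788 [[-0.00197205 -0.99999701 -0.00144323]
 [-0.97960873  0.0022218  -0.20090245]
 [ 0.20090506  0.00101761 -0.97961019]] [-0.06943215  0.52833615  1.28868115] 0.0039825439453125
```

View pics/side0.png

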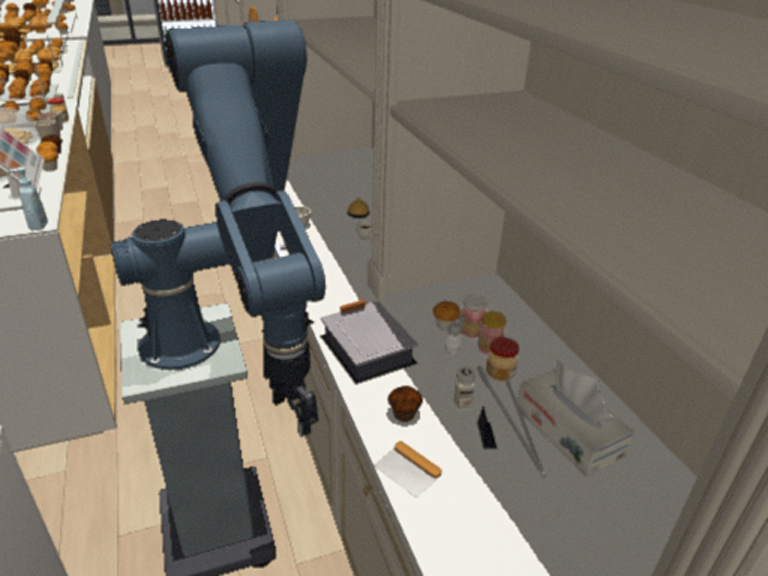

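View pics/top0.png

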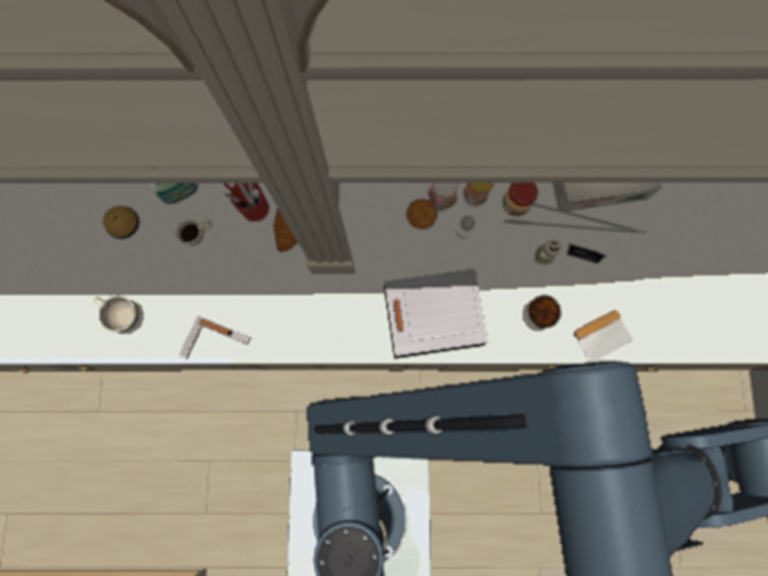

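The top view shows the tin with its lid (handle at about (398,315) of the 768-wide picture), the square at (215,332) with its corner at about (200,318), and the croissant beside the pillar. The side view shows the tin at (368,340), while the arm hides the square. Next I'll measure.

```bash
python3 - <<'E'
from h import *
s=np.load('top0.npy',allow_pickle=True).item(); W=cloud(s)
for r,c,n in [((175,245),(250,330),'tin'),((200,245),(110,175),'sq')]:
    im=cv2.cvtColor(s['image'],cv2.COLOR_RGB2BGR)[r[0]:r[1],c[0]:c[1]]
    cv2.imwrite(f'pics/top0_{n}.png',cv2.resize(im,None,fx=9,fy=9,interpolation=cv2.INTER_NEAREST))
    sub=W[r[0]:r[1],c[0]:c[1]]
    z=np.nan_to_num(sub[...,2]*1000).astype(int)
    print(n); 
    for row in z[::2]: print(' '.join('%3d'%v for v in row[::2]))
s=np.load('side0.npy',allow_pickle=True).item()
im=cv2.cvtColor(s['image'],cv2.COLOR_RGB2BGR)[190:260,205:285]
cv2.imwrite(f'pics/side0_tin.png',cv2.resize(im,None,fx=9,fy=8.5,interpolation=cv2.INTER_NEAREST))
E
```

```text
tin
  2  -8  -3   3   0  -4   1   0  -1   1  -7  -1  -1  -2  -6   0   4   0  -1   0  -1  -1   0   2   2  -1   2   1   1  -3   1   0  -1   0  -1  -3   0  -1   0   2
 -1  -2   0  -3  -2  -1   0   2   6   5   1  -1   1  -2   0   0  -2  -4   0   4   0   0   0  -1   0   0  -1   1  -4   0   2   0   1   3   2  -4   0  -2  -3   0
  0   0   0  -2   0   4  -5   0  -2   1  -2   0   0   4   0   0  -2   2   1  -1   2   2   0  -2   3  -3   0   1  -2   3   3   2  62  65   0   0   1   0   0   3
 -1   0   0   0   5   1   2   0  -1   2  -1  -3   0  -2   1  -4  -1   5  -3  -4   0  -1  -1   0   1  62  65  65  63  65  61  67  65  66   2   0   4  -3  -3   5
 -3   1   0   1  -1   0   0   5   4  -3  -4   0   0   3   0  -4  -1  -4  63  67  61  59  62  67  68  65  66  64  65  63  66  63  63  63  -1  -3   0   0  -2  -3
  0   0   0  -4   3   2  -1   1   1   0   3  63  62  65  63  66  66  62  69  62  65  68  63  62  70  67  67  63  65  65  73  63  59  61   0   4   1   1   0   0
  2  -2  -1  -2  63  58  65  66  67  67  67  63  68  63  66  67  68  65  67  63  67  62  61  63  66  59  67  68  67  63  61  66  66  68 
[... 6914 characters left out ...]
  0  -4
  0  -5   0   0   1  15  11  16   3   0  -2   1  -1   0  -1  -6  -5   0  -1   0  -4  -1  -1  -5  -1  -1  -3   0  -1   2  -3  -1  -1
 -3   0  -1   0   0   2  12   8   1   0  -5  -1  -3   1   3   0  -2   1   0  -1   0  -5   3  -3   3   1   0   1   0   2   0  -3   0
  3   2  -2   1   1  -2   0   0  -5  -2   0   0  -2   0  -1  -5   5  -3  -3  -3  -3   5   2  -1  -3  -2   5  -1   1  -1  -1   3   0
 -9  -6  -9 -10  -7  -8  -5  -9  -2   0  -7  -7  -9  -3 -11  -7  -5 -13 -11 -12  -8  -6 -12 -10  -4 -10  -8 -13 -10  -6  -9  -4  -7
-587 -583 -580 -584 -583 -568 -580 -594 -581 -581 -586 -580 -575 -588 -587 -586 -585 -459 -464 -451 -463 -470 -324 -483 -459 -462 -463 -461 -455 -467 -494 -532 -562
```

View pics/top0_tin.png

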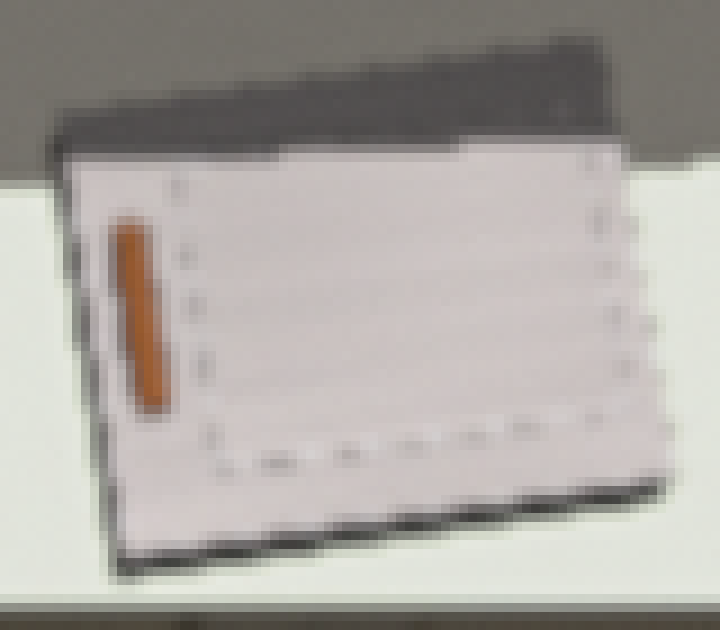

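View pics/top0_sq.png

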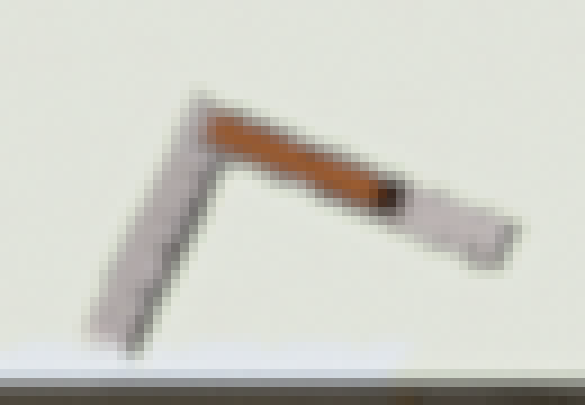

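View pics/side0_tin.png

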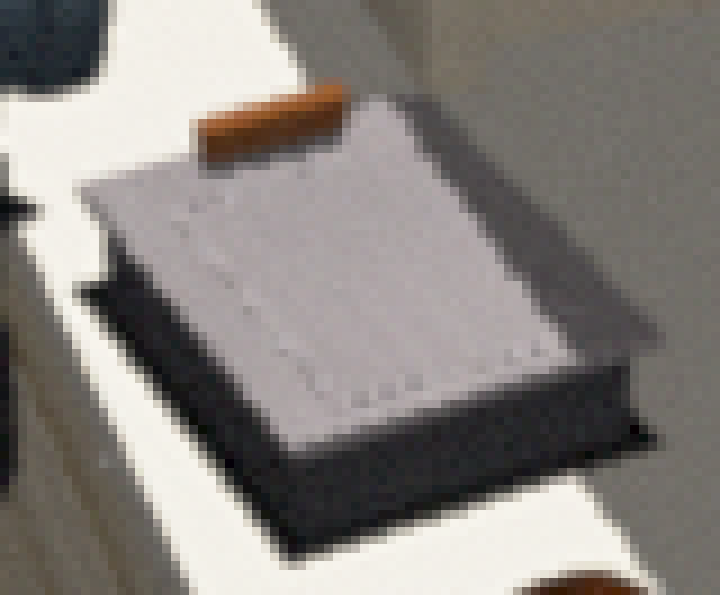

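```bash
cat >> h.py <<'E'
def ray(s,u,v,z):
    d=np.stack([(np.asarray(u,float)-s['cx'])/s['f'],(np.asarray(v,float)-s['cy'])/s['f'],np.ones(np.shape(u))],-1)
    R=np.asarray(s['R']); o=-R.T@np.asarray(s['t']); d=d@R
    return o+d*((z-o[2])/d[...,2])[...,None]
def rect(s,m,z):
    m=m.astype(np.uint8); n,l,st,c=cv2.connectedComponentsWithStats(m); k=1+np.argmax(st[1:,4]); m=l==k
    v,u=np.nonzero(m); P=ray(s,u,v,z)[:,:2]
    w,V=np.linalg.eigh(np.cov(P.T)); a=V[:,1]
    return P.mean(0),np.arctan2(a[1],a[0]),np.sqrt(12*w),len(v),m
E
python3 - <<'E'
from h import *
for n in ('top','side'):
    s=np.load(n+'0.npy',allow_pickle=True).item(); W=cloud(s); X,Y,Z=np.moveaxis(W,-1,0)
    box=(X>0.25)&(X<0.62)&(Y>-.3)&(Y<0.05)
    zl=np.nanmedian(Z[box&(Z>.055)&(Z<.075)]); 
    print(n,'lid z',zl, rect(s,box&(Z>.04),.065)[:4])
    hsv=cv2.cvtColor(s['image'],cv2.COLOR_RGB2HSV)
    br=(hsv[...,1]>110)&(hsv[...,0]<20)
    m=box&br&(Z>.05); print(' handle z',np.nanpercentile(Z[m],[10,50,90]), rect(s,m,.093)[:4])
    b2=(X>0.25)&(X<0.62)&(Y>.3)&(Y<0.75)
    m=b2&br; 
    if m.sum()>20: print(' grip z',np.nanpercentile(Z[m],[10,50,90]), rect(s,m,.056)[:4])
    m=b2&(Z>.008)
    if n=='top':
      r=rect(s,m,.014);print(' sq',r[:4]); 
    # other objects
    for nm,(x0,x1,y0,y1) in dict().items(): pass
E
```

```text
top lid z 0.0651975396489777 (array([ 1.02305723, -0.10663989]), np.float64(1.6013104206200999), array([0.57486799, 0.88918105]), 13249)
 handle z [0.08992266 0.09433225 0.09731248] (array([ 0.45398572, -0.08883361]), np.float64(-2.9986135547385078), array([0.00939621, 0.06651664]), 54)
 grip z [0.05194686 0.05431267 0.0595326 ] (array([0.4324159 , 0.33624244]), np.float64(1.1722480866338763), array([0.00889107, 0.073548  ]), 52)
 sq (array([0.84181187, 0.74176895]), np.float64(1.5652830047168558), array([0.07483239, 0.35360405]), 1699)
side lid z 0.06392717707989728 (array([1.19763846, 1.49145662]), np.float64(1.2062122194984959), array([0.28732146, 4.38116047]), 2464)
 handle z [0.0778972  0.08792589 0.09389257] (array([ 0.44823409, -0.10400929]), np.float64(-2.855009170636471), array([0.03050142, 0.0704704 ]), 77)
```

```bash
python3 - <<'E'
from h import *
for n in ('top','side'):
    s=np.load(n+'0.npy',allow_pickle=True).item(); W=cloud(s); X,Y,Z=np.moveaxis(W,-1,0)
    box=(X>0.25)&(X<0.62)&(Y>-.38)&(Y<0.05)&(Z<.12)
    r=rect(s,box&(Z>.04 if n=='top' else Z>.057),.065); c,a,e=r[:3]; print(n,'lid',r[:4])
    # shape by contour
    mm=r[4].astype(np.uint8)
    cs,_=cv2.findContours(mm,cv2.RETR_EXTERNAL,cv2.CHAIN_APPROX_NONE); cc=cs[0][:,0]
    P=ray(s,cc[:,0],cc[:,1],.065)[:,:2].astype(np.float32)
    print(' minrect',cv2.minAreaRect(P))
    hsv=cv2.cvtColor(s['image'],cv2.COLOR_RGB2HSV)
    if n=='top':
      im=s['image'].astype(int)
      for th in (25,45):
        br=(im[...,0]-im[...,2]>th); print(th)
        m=box&br; r=rect(s,m,.095);print(' handle',r[:4],'off',r[0]-c)
        b2=(X>0.25)&(X<0.5)&(Y>.25)&(Y<0.52)&(Z<.12)
        r=rect(s,b2&br,.056);print(' grip',r[:4])
      m=b2&(Z>.007); r=rect(s,m,.014);print(' sq',r[:4])
      cs,_=cv2.findContours(r[4].astype(np.uint8),cv2.RETR_EXTERNAL,cv2.CHAIN_APPROX_NONE); cc=cs[0][:,0]
      P=ray(s,cc[:,0],cc[:,1],.014)[:,:2].astype(np.float32)
      print(' sq minrect',cv2.minAreaRect(P),cv2.boxPoints(cv2.minAreaRect(P)))
      # objects
      Q=(X>.25)&(X<.62)&(Z>.012)&(Z<.15)&(abs(Y)<1.1)
      n_,l,st,cen=cv2.connectedComponentsWithStats(Q.astype(np.uint8))
      for k in range(1,n_):
        if st[k,4]>25:
          q=W[l==k]; print(' obj',np.round(np.median(q,0),3),np.round(q.min(0),3),np.round(q.max(0),3))
E
```

```text
top lid (array([ 0.46501316, -0.17557668]), np.float64(1.7198219605111937), array([0.17568252, 0.21497669]), 3089)
 minrect ((0.4660326838493347, -0.17568670213222504), (0.17534416913986206, 0.21492700278759003), 8.183379173278809)
25
 handle (array([ 0.30902411, -0.10720348]), np.float64(1.6299004661088075), array([0.04585263, 0.24446329]), 969) off [-0.15598905  0.0683732 ]
 grip (array([0.29425596, 0.20278123]), np.float64(1.5692635391202998), array([0.0821564 , 0.16262847]), 1147)
45
 handle (array([ 0.45322339, -0.08951341]), np.float64(-2.9911177187637166), array([0.01166657, 0.06832127]), 69) off [-0.01178977  0.08606327]
 grip (array([0.4325941 , 0.33708029]), np.float64(1.185586715306794), array([0.01096585, 0.07285456]), 64)
 sq (array([0.41973148, 0.36112714]), np.float64(1.685739404028263), array([0.078172  , 0.16648819]), 359)
 sq minrect ((0.39093130826950073, 0.34727367758750916), (0.14151063561439514, 0.10433205217123032), 68.03248596191406) [[0.3160845  0.30116978]
 [0.41284168 0.26214114]
 [0.4657781  0.39337757]
 [0.36902094 0.43240622]]
 obj [ 0.6   -0.439  0.09 ] [ 0.588 -0.465  0.012] [ 0.62  -0.424  0.11 ]
 obj [ 0.61  -0.549  0.035] [ 0.597 -0.585  0.012] [ 0.62  -0.51   0.055]
 obj [0.572 0.066 0.089] [0.567 0.016 0.012] [0.599 0.123 0.15 ]
 obj [ 0.464 -0.175  0.065] [ 0.366 -0.292  0.053] [ 0.567 -0.058  0.1  ]
 obj [0.471 0.588 0.042] [0.422 0.523 0.012] [0.505 0.626 0.064]
 obj [ 0.465 -0.427  0.066] [ 0.429 -0.467  0.045] [ 0.505 -0.394  0.078]
 obj [ 0.442 -0.569  0.015] [ 0.409 -0.623  0.012] [ 0.474 -0.512  0.02 ]
 obj [0.425 0.344 0.016] [0.397 0.268 0.012] [0.466 0.418 0.063]
 obj [0.379 0.419 0.014] [0.365 0.405 0.012] [0.393 0.43  0.019]
side lid (array([ 0.46014824, -0.18360307]), np.float64(1.6695579917518266), array([0.17425634, 0.23179302]), 1632)
 minrect ((0.45929771661758423, -0.17220713198184967), (0.17806749045848846, 0.24576616287231445), 9.081881523132324)
```

```bash
cat >> h.py <<'E'
def to(x,y,z,head,pos=None):
    """dp cm & roll from current measured pose; head = tool x heading"""
    st=manip.sense(); from scipy.spatial.transform import Rotation as Ro
    R=Ro.from_quat(st['tool_rot']).as_matrix(); p=st['tcp_pos']
    h=np.arctan2(R[1,0],R[0,0]); d=R.T@(np.array([x,y,z])-p)*100
    r=-((head-h+np.pi)%(2*np.pi)-np.pi)
    print('t',round(st['t'],2),'pos',p.round(4),'head',round(h,4),'tilt',np.round(R[:,2],3),'gap',round(st['finger_gap'],3),'F',st['force'].round(1)); print('dp',d.round(2),'roll',round(r,3))
E
python3 - <<'E'
from h import *
to(.453,-.089,.20,1.719)
s=np.load('top0.npy',allow_pickle=True).item()
for u in (150,200,240): print(ray(s,np.array([u]*3),np.array([241,242,243]),0.))
E
```

```text
t 0.1 pos [ 0.1738 -0.5997  0.2494] head 0.2817 tilt [-0.     0.002 -1.   ] gap 1.003 F [ 0.1 -0.6  0.2]
dp [ 41.02 -41.29   5.04] roll -1.437
[[0.35511267 0.32264431 0.        ]
 [0.35155379 0.32244483 0.        ]
 [0.34799866 0.32224556 0.        ]]
[[0.3547412  0.14345421 0.        ]
 [0.35118319 0.14334895 0.        ]
 [0.34762892 0.14324381 0.        ]]
[[3.54444118e-01 1.50858213e-04 0.00000000e+00]
 [3.50886805e-01 1.20935508e-04 0.00000000e+00]
 [3.47333230e-01 9.10442394e-05 0.00000000e+00]]
```

```bash
python3 -m creep '{"claw":[8.5,8.5,8.5,8.5,8.5,8.5,8.5,8.5,8.5,8.5,8.5,8.5],"dp":[[3.4,-3.4,0.4],[6.8,-6.9,0.8],[10.2,-10.3,1.2],[13.7,-13.8,1.7],[17.1,-17.2,2.1],[20.5,-20.6,2.5],[23.9,-24.1,2.9],[27.3,-27.5,3.3],[30.8,-31,3.8],[34.2,-34.4,4.2],[37.6,-37.9,4.6],[41,-41.3,5]],"roll":[-0.12,-0.24,-0.36,-0.48,-0.6,-0.72,-0.84,-0.96,-1.08,-1.2,-1.32,-1.437]}'
python3 - <<'E'
from h import *
to(.453,-.089,.093,1.719)
s=snap('side'); save(s,'side1'); s=snap('top'); save(s,'top1')
E
```

```text
t: 1.3
tcp_pos: [0.4533, -0.0876, 0.2]
tool_rot: [0.651, 0.759, -0.0, -0.0]
force: [0.8, -0.8, 0.5]
finger_gap: 0.998
t 1.3 pos [ 0.4533 -0.0876  0.2   ] head 1.7236 tilt [-0.  0. -1.] gap 0.998 F [ 0.8 -0.8  0.5]
dp [-0.13 -0.05 10.7 ] roll 0.005
```

```bash
python3 -m creep '{"claw":[8.5,8.5,8.5,8.5,8.5],"dp":[[-0.1,0,2.5],[-0.1,0,5],[-0.1,0,7.5],[-0.1,0,8.5],[-0.1,0,8.5]],"roll":[0,0,0,0,0]}'
python3 - <<'E'
from h import *
to(.453,-.089,.093,1.719)
for n,(r,c) in {'side':((150,270),(180,320)),'top':((160,250),(230,340))}.items():
  s=snap(n); s['image']=s['image'][r[0]:r[1],c[0]:c[1]]; save(s,n+'2',5)
E
```

```text
t: 1.9
tcp_pos: [0.4519, -0.0908, 0.1142]
tool_rot: [0.653, 0.757, -0.001, -0.002]
force: [-0.4, -0.0, 0.3]
finger_gap: 0.991
t 1.9 pos [ 0.4519 -0.0908  0.1142] head 1.7177 tilt [-0.003  0.001 -1.   ] gap 0.991 F [-0.4 -0.   0.3]
dp [0.15 0.14 2.12] roll -0.001
```

View pics/side2.png

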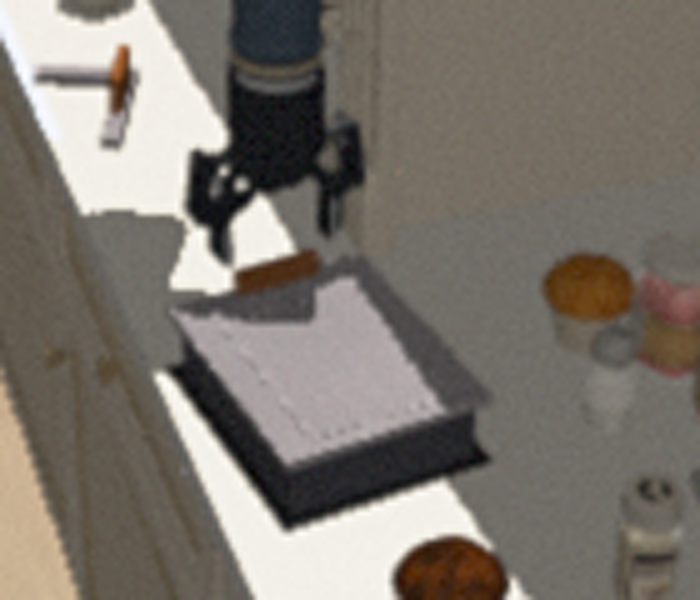

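View pics/top2.png

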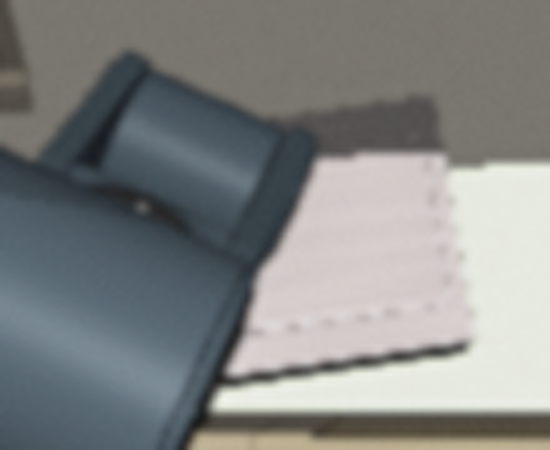

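Side view: the open fingers straddle the handle, with tips at about (225,255) and (330,230) in the crop and the bar from (237,275) to (318,260). Next I'll check the tip height from depth.

```bash
python3 - <<'E'
from h import *
s=snap('side'); W=cloud(s); to(.453,-.089,.093,1.719)
for (u0,u1,v0,v1) in ((219,231,190,204),(243,252,185,199)):
    q=W[v0:v1,u0:u1].reshape(-1,3); im=s['image'][v0:v1,u0:u1].reshape(-1,3).max(1)
    q=q[(im<70)&(q[:,2]>.06)&(q[:,2]<.2)]; print(len(q),np.round(np.percentile(q[:,2],[0,3,10,50]),3),q[q[:,2]<np.percentile(q[:,2],30)].mean(0).round(3))
E
```

```text
t 2.05 pos [ 0.4535 -0.0912  0.1161] head 1.7182 tilt [ 0.001 -0.001 -1.   ] gap 0.993 F [-0.7  0.3  0.4]
dp [ 0.23 -0.02  2.31] roll -0.001
54 [0.122 0.128 0.134 0.16 ] [ 0.402 -0.106  0.138]
60 [0.113 0.116 0.123 0.145] [ 0.496 -0.091  0.125]
```

```bash
python3 -m creep '{"claw":[8.5,8.5,8.5,6.5,6.5,6.5,6.5,6.5],"dp":[[0,0,1.2],[0.1,0,2.4],[0.1,0,2.4],[0.1,0,2.4],[0.1,0,2.4],[0.1,0,2.4],[0.1,0,2.4],[0.1,0,2.4]],"roll":[0,0,0,0,0,0,0,0]}' 20
python3 - <<'E'
from h import *
to(.453,-.089,.093,1.719)
for n,(r,c) in {'side':((150,270),(180,320))}.items():
  s=snap(n); s['image']=s['image'][r[0]:r[1],c[0]:c[1]]; save(s,n+'3',5)
E
```

```text
t: 2.85
tcp_pos: [0.4532, -0.0898, 0.0923]
tool_rot: [0.653, 0.757, 0.0, 0.001]
force: [-1.5, -0.5, 6.4]
finger_gap: 0.858
t 2.85 pos [ 0.4532 -0.0898  0.0923] head 1.7188 tilt [ 0.001 -0.001 -1.   ] gap 0.858 F [-1.5 -0.5  6.4]
dp [ 0.09 -0.01 -0.07] roll -0.0
```

View pics/side3.png

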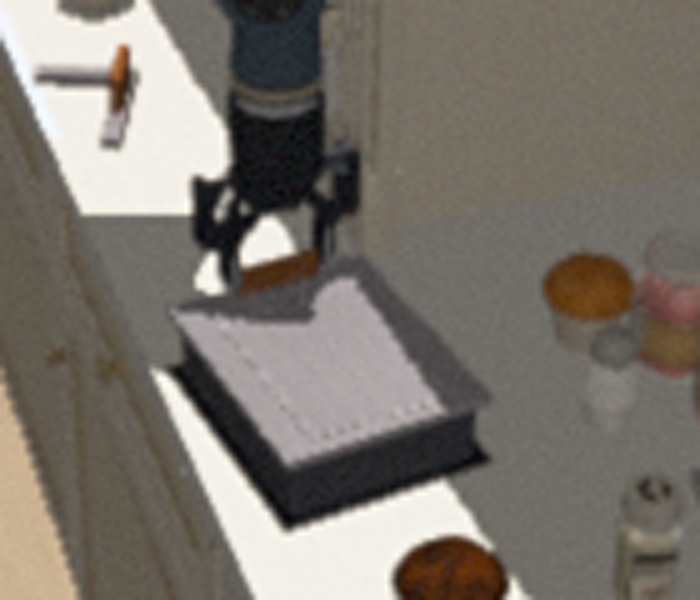

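The side view shows both fingers closed on the bar's ends, about 73 mm apart. Next I'll tip the lid along the arc about its right edge.

```bash
python3 -m creep '{"claw":[6.5,6.5,6.5,6.5,6.5,6.5,6.5,6.5,6.5,6.5],"dp":[[-0.1,0,-0.4],[-0.2,0,-0.8],[-0.25,0,-1.2],[-0.35,0,-1.6],[-0.45,0,-2],[-0.55,0,-2.3],[-0.65,0,-2.6],[-0.8,0,-3],[-0.95,0,-3.4],[-0.95,0,-3.4]],"roll":[0,0,0,0,0,0,0,0,0,0]}'
python3 - <<'E'
from h import *
to(.453,-.089,.093,1.719)
for n,(r,c) in {'side':((150,270),(180,320))}.items():
  s=snap(n); np.save('s4.npy',s,allow_pickle=True); s['image']=s['image'][r[0]:r[1],c[0]:c[1]]; save(s,n+'4',5)
E
```

```text
t: 3.9
tcp_pos: [0.4547, -0.0994, 0.1259]
tool_rot: [0.653, 0.757, 0.0, 0.001]
force: [1.2, 0.2, -1.3]
finger_gap: 0.861
t 3.9 pos [ 0.4547 -0.0994  0.1259] head 1.7186 tilt [ 0.001 -0.001 -1.   ] gap 0.861 F [ 1.2  0.2 -1.3]
dp [ 1.06 -0.02  3.28] roll -0.0
```

View pics/side4.png

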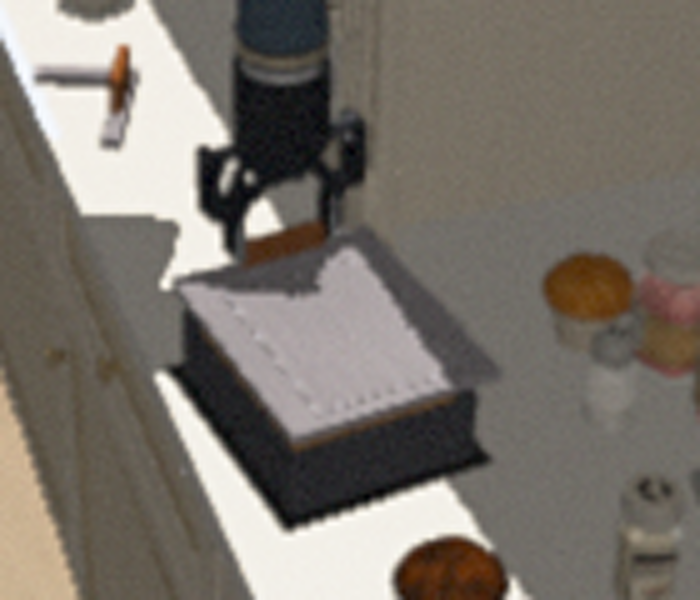

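```bash
cat >> h.py <<'E'
def lidplane(s,lo=(.36,-.30),hi=(.56,-.1),zmin=.055):
    W=cloud(s); im=s['image'].astype(int)
    m=(W[...,0]>lo[0])&(W[...,0]<hi[0])&(W[...,1]>lo[1])&(W[...,1]<hi[1])&(W[...,2]>zmin)&(W[...,2]<.3)&(im.max(-1)-im.min(-1)<30)&(im.max(-1)>80)
    q=W[m]
    for _ in range(5):
        A=np.c_[q[:,:2],np.ones(len(q))]; k=np.linalg.lstsq(A,q[:,2],rcond=None)[0]; r=q[:,2]-A@k; q=q[abs(r)<max(.006,2*r.std())]
    n=np.array([-k[0],-k[1],1]); n/=np.linalg.norm(n)
    print('plane n',n.round(3),'tilt',np.arccos(n[2]).round(3),'N',len(q),'res',r.std().round(4),'range',q.min(0).round(3),q.max(0).round(3)); return k
E
python3 - <<'E'
from h import *
s=np.load('s4.npy',allow_pickle=True).item(); k=lidplane(s)
c=np.array([.4655,-.1756]); y=np.array([-.147,.989])
for d in (-.1075,0,.09): p=c+y*d; print(d,k[:2]@p+k[2])
E
```

```text
plane n [-0.003 -0.012  1.   ] tilt 0.012 N 1214 res 0.0022 range [ 0.364 -0.3    0.089] [ 0.559 -0.1    0.102]
-0.1075 0.09541182205249697
0 0.09663328802399364
0.09 0.0976559106978048
```

The lid rose flat, with a tilt of only 0.012 rad: a grip on the full bar end resists rotation. I'll set it back down, regrip only the top few millimetres of the bar so it can hinge, and tip it again.

```bash
python3 -m creep '{"claw":[6.5,6.5,6.5,6.5,6.5,6.5,8.5,8.5,8.5,8.5,8.5],"dp":[[0.3,0,1],[0.6,0,2],[0.9,0,2.7],[0.95,0,3.1],[0.95,0,3.4],[0.95,0,3.4],[0.95,0,3.4],[0.95,0,3.4],[0.95,0,3.4],[0.95,0,2.7],[0.95,0,2.7]],"roll":[0,0,0,0,0,0,0,0,0,0,0]}'
python3 - <<'E'
from h import *
s=snap('side'); lidplane(s); save(s,'side5')
s['image']=s['image'][150:270,180:320]; save(s,'side5',5)
to(.453,-.089,.093,1.719)
E
```

```text
t: 5.05
tcp_pos: [0.4533, -0.0898, 0.0989]
tool_rot: [0.653, 0.757, 0.0, 0.001]
force: [0.1, -0.6, 0.8]
finger_gap: 0.995
plane n [-0.004 -0.004  1.   ] tilt 0.006 N 1161 res 0.0023 range [ 0.364 -0.297  0.058] [ 0.558 -0.1    0.07 ]
t 5.1 pos [ 0.4532 -0.0898  0.0987] head 1.7188 tilt [ 0.001 -0.001 -1.   ] gap 0.994 F [ 0.4  0.4 -0.4]
dp [ 0.08 -0.01  0.57] roll -0.0
```

View pics/side5.png

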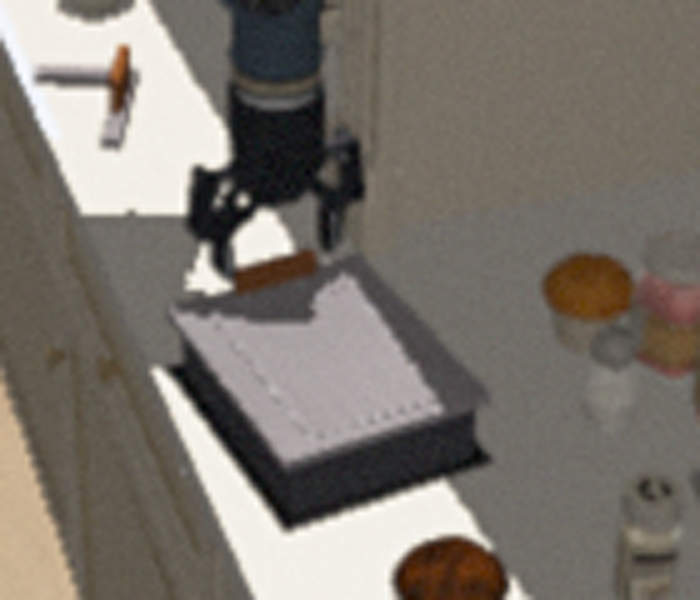

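The lid is seated again and the fingers are open, tips near the bar's upper edge. Closing lightly and tipping.

```bash
python3 -m creep '{"claw":[6.5,6.5,6.5,6.5,6.5,6.5,6.5,6.5,6.5],"dp":[[0,0,0],[0,0,0],[0,0,0],[0,0,0],[-0.1,0,-0.4],[-0.2,0,-0.8],[-0.25,0,-1.2],[-0.35,0,-1.6],[-0.35,0,-1.6]],"roll":[0,0,0,0,0,0,0,0,0]}' 20
python3 - <<'E'
from h import *
s=snap('side'); k=lidplane(s); to(.453,-.089,.093,1.719)
c=np.array([.4655,-.1756]); y=np.array([-.147,.989])
for d in (-.1075,0,.09): p=c+y*d; print(d,k[:2]@p+k[2])
E
```

```text
t: 6.0
tcp_pos: [0.4537, -0.0933, 0.1148]
tool_rot: [0.653, 0.757, 0.0, 0.001]
force: [0.8, 0.4, -1.3]
finger_gap: 0.855
plane n [-0.001 -0.037  0.999] tilt 0.037 N 1226 res 0.0023 range [ 0.365 -0.297  0.068] [ 0.56  -0.1    0.084]
t 6.05 pos [ 0.4535 -0.0932  0.1146] head 1.7186 tilt [ 0.001 -0.    -1.   ] gap 0.857 F [-0.1  0.8 -1.6]
dp [0.42 0.01 2.16] roll -0.0
-0.1075 0.07334800464376273
0 0.07726769343706738
0.09 0.08054929335704336
```

```bash
python3 -m creep '{"claw":[6.5,6.5,6.5,6.5,8.5,8.5,8.5,8.5],"dp":[[0.1,0,0.5],[0.3,0,1.2],[0.35,0,1.6],[0.35,0,1.6],[0.35,0,1.6],[0.35,0,1.6],[0.35,0,1.3],[0.35,0,1.3]],"roll":[0,0,0,0,0,0,0,0]}'
python3 -m creep '{"claw":[6.5,6.5,6.5,6.5,6.5,6.5,6.5,6.5,6.5],"dp":[[0,0,0],[0,0,0],[0,0,0],[0,0,0],[-0.1,0,-0.4],[-0.2,0,-0.8],[-0.25,0,-1.2],[-0.35,0,-1.6],[-0.35,0,-1.6]],"roll":[0,0,0,0,0,0,0,0,0]}' 20
python3 - <<'E'
from h import *
s=snap('side'); k=lidplane(s); to(.453,-.089,.093,1.719)
c=np.array([.4655,-.1756]); y=np.array([-.147,.989])
for d in (-.1075,0,.09): p=c+y*d; print(d,k[:2]@p+k[2])
E
```

```text
t: 6.85
tcp_pos: [0.4529, -0.0896, 0.1014]
tool_rot: [0.653, 0.757, 0.0, 0.0]
force: [0.6, -0.2, -0.1]
finger_gap: 0.997
t: 7.75
tcp_pos: [0.4537, -0.0933, 0.1178]
tool_rot: [0.653, 0.757, 0.0, 0.001]
force: [0.5, 0.3, -0.8]
finger_gap: 0.854
plane n [ 0.004 -0.059  0.998] tilt 0.059 N 1250 res 0.0023 range [ 0.365 -0.294  0.063] [ 0.56  -0.101  0.085]
t 7.8 pos [ 0.4535 -0.0932  0.1176] head 1.7186 tilt [ 0.001 -0.    -1.   ] gap 0.85 F [ 0.  -0.6 -1.4]
dp [0.43 0.01 2.46] roll -0.0
-0.1075 0.0688588668962516
0 0.07517260687065061
0.09 0.08045852870968234
```

```bash
python3 -m creep '{"claw":[6.5,6.5,6.5,6.5,6.5,6.5,6.5],"dp":[[-0.1,0,-0.4],[-0.2,0,-0.8],[-0.3,0,-1.2],[-0.4,0,-1.6],[-0.5,0,-2],[-0.6,0,-2.3],[-0.6,0,-2.3]],"roll":[0,0,0,0,0,0,0]}'
python3 - <<'E'
from h import *
s=snap('side'); k=lidplane(s); to(.453,-.089,.093,1.719)
c=np.array([.4655,-.1756]); y=np.array([-.147,.989])
for d in (-.1075,0,.09): p=c+y*d; print(d,k[:2]@p+k[2])
s['image']=s['image'][150:270,180:320]; save(s,'side6',5)
E
```

```text
t: 8.5
tcp_pos: [0.4546, -0.0993, 0.1408]
tool_rot: [0.653, 0.757, 0.0, 0.001]
force: [-0.0, -0.3, -0.7]
finger_gap: 0.854
plane n [ 0.001 -0.061  0.998] tilt 0.061 N 1275 res 0.0023 range [ 0.364 -0.3    0.085] [ 0.56  -0.1    0.108]
t 8.55 pos [ 0.4543 -0.0991  0.1406] head 1.7186 tilt [ 0.001 -0.    -1.   ] gap 0.849 F [ 0.1  0.5 -1.7]
dp [1.02 0.02 4.76] roll -0.0
-0.1075 0.09203981183362586
0 0.09855862403511594
0.09 0.10401623425031692
```

View pics/side6.png

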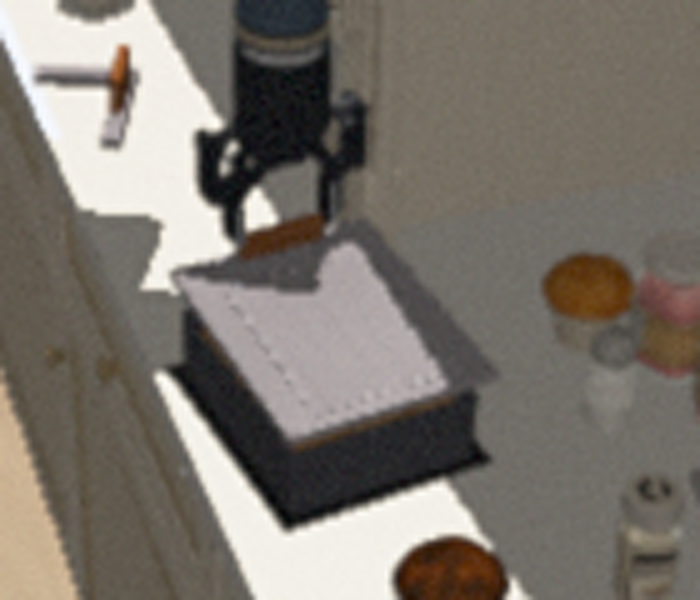

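```bash
python3 -m creep '{"claw":[6.5,6.5,6.5,6.5,6.5,6.5,8.5,8.5,8.5,8.5],"dp":[[0.3,0,1],[0.6,0,2],[0.8,0,3],[0.95,0,3.6],[0.95,0,3.9],[0.95,0,3.9],[0.95,0,3.9],[0.95,0,3.9],[0.95,0,3.7],[0.95,0,3.7]],"roll":[0,0,0,0,0,0,0,0,0,0]}'
python3 -m creep '{"claw":[6.5,6.5,6.5,6.5,6.5,6.5,6.5],"dp":[[0,0,0],[0,0,0],[0,0,0],[0,0,0],[-0.3,0,-1.5],[-0.5,0,-2.1],[-0.5,0,-2.1]],"roll":[0,0,0,0,0,0,0]}' 20
python3 - <<'E'
from h import *
s=snap('side'); k=lidplane(s); to(.453,-.089,.093,1.719)
c=np.array([.4655,-.1756]); y=np.array([-.147,.989])
for d in (-.1075,0,.09): p=c+y*d; print(d,k[:2]@p+k[2])
s['image']=s['image'][150:270,180:320]; save(s,'side7',5)
E
```

```text
t: 9.55
tcp_pos: [0.453, -0.0897, 0.1033]
tool_rot: [0.653, 0.757, 0.0, 0.0]
force: [0.3, -0.2, -0.7]
finger_gap: 0.998
t: 10.25
tcp_pos: [0.4541, -0.0949, 0.1249]
tool_rot: [0.653, 0.757, 0.0, 0.001]
force: [0.9, 0.0, 0.5]
finger_gap: 0.843
plane n [ 0.011 -0.108  0.994] tilt 0.108 N 1334 res 0.0023 range [ 0.364 -0.295  0.058] [ 0.558 -0.1    0.087]
t 10.3 pos [ 0.4537 -0.0947  0.1244] head 1.7185 tilt [ 0.001 -0.    -1.   ] gap 0.838 F [-0.1  0.2 -1.9]
dp [0.58 0.01 3.14] roll -0.0
-0.1075 0.06365048099644846
0 0.07532234060109333
0.09 0.08509413003754018
```

View pics/side7.png

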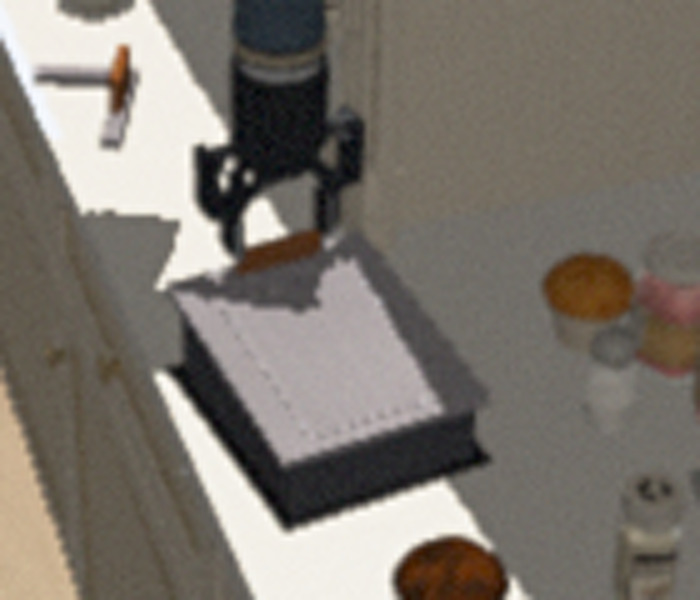

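The lid is now hinging, with a tilt of 0.108 and its right edge on the rim. I'll tip it further.

```bash
python3 -m creep '{"claw":[6.5,6.5,6.5,6.5],"dp":[[-0.2,0,-0.6],[-0.4,0,-1.2],[-0.4,0,-1.2],[-0.4,0,-1.2]],"roll":[0,0,0,0]}'
python3 - <<'E'
from h import *
s=snap('side'); k=lidplane(s); to(.453,-.089,.093,1.719)
c=np.array([.4655,-.1756]); y=np.array([-.147,.989])
for d in (-.1075,0,.09): p=c+y*d; print(d,k[:2]@p+k[2])
E
```

```text
t: 10.7
tcp_pos: [0.4542, -0.0986, 0.1364]
tool_rot: [0.653, 0.757, 0.0, 0.0]
force: [0.5, -0.8, -1.9]
finger_gap: 0.845
plane n [ 0.021 -0.171  0.985] tilt 0.174 N 1457 res 0.0025 range [ 0.363 -0.294  0.058] [ 0.56  -0.1    0.099]
t 10.75 pos [ 0.454  -0.0985  0.1363] head 1.7187 tilt [-0.  0. -1.] gap 0.842 F [ 0.1  1.  -1. ]
dp [0.95 0.04 4.33] roll -0.0
-0.1075 0.0629883364380501
0 0.08182047598541477
0.09 0.09758691839716192
```

Tilt 0.174 rad with the right edge still on the rim, so step 1 is met. Next I'll lower it, regrip deep and firmly, and lift it off flat.

```bash
python3 -m creep '{"claw":[6.5,6.5,6.5,6.5,6.5,8.5,8.5,8.5,8.5,8.5,8.5],"dp":[[0.3,0,1],[0.6,0,2],[0.8,0,2.8],[0.9,0,3.3],[0.9,0,3.3],[0.9,0,3.3],[0.9,0,3.3],[0.9,0,3.3],[0.9,0,4],[0.9,0,4.5],[0.9,0,4.5]],"roll":[0,0,0,0,0,0,0,0,0,0,0]}'
python3 -m creep '{"claw":[6.5,6.5,6.5,6.5,6.5,6.5,6.5,6.5,6.5,6.5],"dp":[[0,0,0],[0,0,0],[0,0,0],[0,0,0],[0,0,-1],[0,0,-2],[0,0,-3],[0,0,-4],[0,0,-5],[0,0,-5]],"roll":[0,0,0,0,0,0,0,0,0,0]}' 45
python3 - <<'E'
from h import *
s=snap('side'); k=lidplane(s); 
c=np.array([.4655,-.1756]); y=np.array([-.147,.989])
for d in (-.1075,0,.09): p=c+y*d; print(d,k[:2]@p+k[2])
to(.465,.155,.145,1.571)
E
```

```text
t: 11.85
tcp_pos: [0.4522, -0.0894, 0.0904]
tool_rot: [0.653, 0.757, -0.0, -0.001]
force: [0.6, -0.8, -0.2]
finger_gap: 0.992
t: 12.85
tcp_pos: [0.4537, -0.09, 0.143]
tool_rot: [0.653, 0.757, 0.001, 0.002]
force: [-0.1, -0.3, -0.8]
finger_gap: 0.852
plane n [-0.007 -0.01   1.   ] tilt 0.012 N 1178 res 0.0022 range [ 0.366 -0.294  0.108] [ 0.559 -0.1    0.121]
-0.1075 0.11396277837154575
0 0.11490389571444959
0.09 0.11569180790850861
t 12.9 pos [ 0.4533 -0.0898  0.1423] head 1.7189 tilt [ 0.002 -0.001 -1.   ] gap 0.855 F [-0.3 -0.2 -1.3]
dp [24.04  4.77 -0.29] roll 0.148
```

```bash
python3 -m creep '{"claw":[6.5,6.5,6.5,6.5,6.5,6.5,6.5,6.5,6.5,6.5,6.5,6.5],"dp":[[1.5,0.2,0],[4,0.6,0],[6.5,1.1,0],[9,1.6,0],[11.5,2.1,0],[14,2.6,0],[16.5,3.1,0],[19,3.6,0],[21.5,4.1,0],[23.5,4.5,0],[24.5,4.7,0],[24.5,4.7,0]],"roll":[0,0,0.02,0.04,0.06,0.08,0.1,0.12,0.14,0.148,0.148,0.148]}'
python3 - <<'E'
from h import *
to(.465,.16,.040,1.571)
s=snap('side');t=snap('top'); save(t,'top8'); lidplane(s,(.38,-.02),(.55,.14)); lidplane(t,(.3,-.06),(.58,.2))
s['image']=s['image'][90:230,140:300]; save(s,'side8',4.5)
E
```

```text
t: 14.1
tcp_pos: [0.463, 0.1605, 0.141]
tool_rot: [0.706, 0.708, -0.0, -0.0]
force: [-0.4, -0.9, -1.2]
finger_gap: 0.851
t 14.1 pos [0.463  0.1605 0.141 ] head 1.5731 tilt [-0. -0. -1.] gap 0.851 F [-0.4 -0.9 -1.2]
dp [-0.05  0.21 10.1 ] roll 0.002
plane n [-0.002 -0.009  1.   ] tilt 0.009 N 643 res 0.0021 range [ 0.38  -0.02   0.107] [0.549 0.14  0.118]
plane n [-0.003 -0.01   1.   ] tilt 0.011 N 2705 res 0.0024 range [ 0.376 -0.032  0.107] [0.576 0.183 0.12 ]
```

View pics/side8.png

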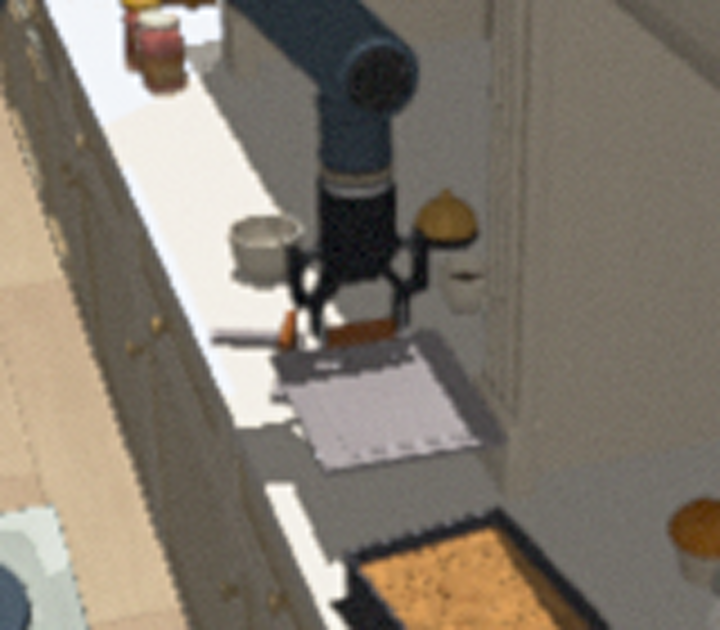

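View pics/top8.png

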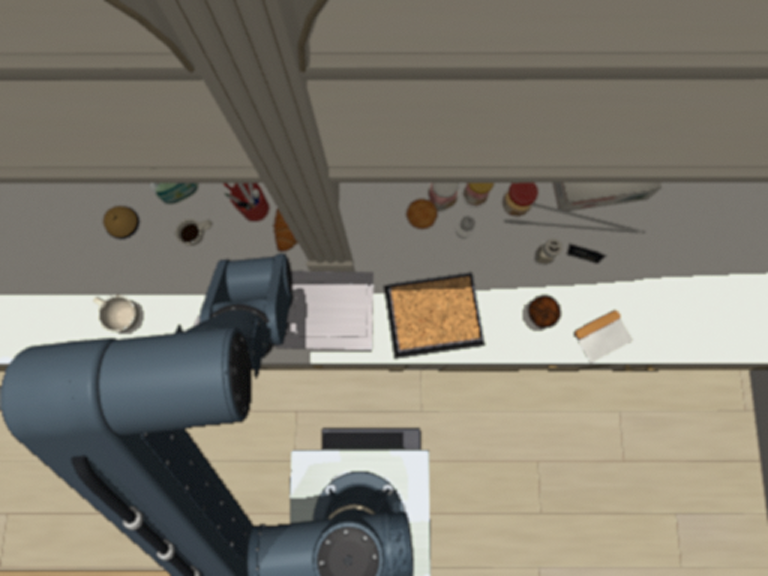

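The lid is held flat left of the tin, clear of the pillar, with its plate between about (290,275) and (372,350) in the top view. The tin now lies open. Lowering and releasing the lid.

```bash
python3 -m creep '{"claw":[6.5,6.5,6.5,6.5,6.5,6.5,6.5,6.5,6.5,6.5],"dp":[[0,0,2],[0,0,4],[0,0,6],[0,0,8],[0,0,9.2],[0,0,9.8],[0,0,10.1],[0,0,10.3],[0,0,10.5],[0,0,10.5]],"roll":[0,0,0,0,0,0,0,0,0,0]}'
python3 -m creep '{"claw":[7.8,8.5,8.5,8.5,8.5,8.5,8.5,8.5],"dp":[[0,0,0],[0,0,0],[0,0,0],[0,0,-0.5],[0,0,-3],[0,0,-6],[0,0,-10],[0,0,-10]],"roll":[0,0,0,0,0,0,0,0]}'
python3 - <<'E'
from h import *
s=snap('side');t=snap('top'); lidplane(s,(.38,-.02),(.55,.14),-.02); lidplane(t,(.38,-.03),(.53,.05),-.02)
np.save('t9.npy',t,allow_pickle=True);np.save('s9.npy',s,allow_pickle=True)
im=cv2.cvtColor(t['image'],cv2.COLOR_RGB2BGR)[170:248,245:335]
cv2.imwrite('pics/top9_tin.png',cv2.resize(im,None,fx=8,fy=7.6,interpolation=cv2.INTER_NEAREST))
s['image']=s['image'][90:230,140:300]; save(s,'side9',4.5)
E
```

```text
t: 15.2
tcp_pos: [0.4635, 0.1597, 0.0367]
tool_rot: [0.707, 0.707, 0.0, 0.0]
force: [-0.0, 0.6, -0.7]
finger_gap: 0.848
t: 16.0
tcp_pos: [0.4661, 0.1601, 0.1408]
tool_rot: [0.707, 0.707, 0.004, 0.003]
force: [0.9, -0.1, 0.7]
finger_gap: 1.0
plane n [-0.004  0.002  1.   ] tilt 0.004 N 597 res 0.0025 range [ 0.38  -0.02   0.002] [0.549 0.139 0.014]
plane n [-0.005 -0.01   1.   ] tilt 0.011 N 859 res 0.0026 range [ 0.382 -0.029  0.003] [0.529 0.05  0.016]
```

View pics/side9.png

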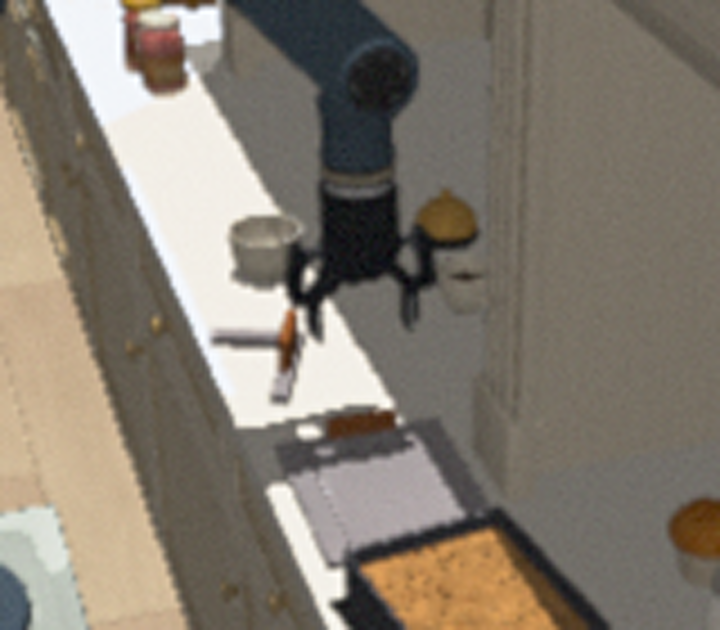

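View pics/top9_tin.png

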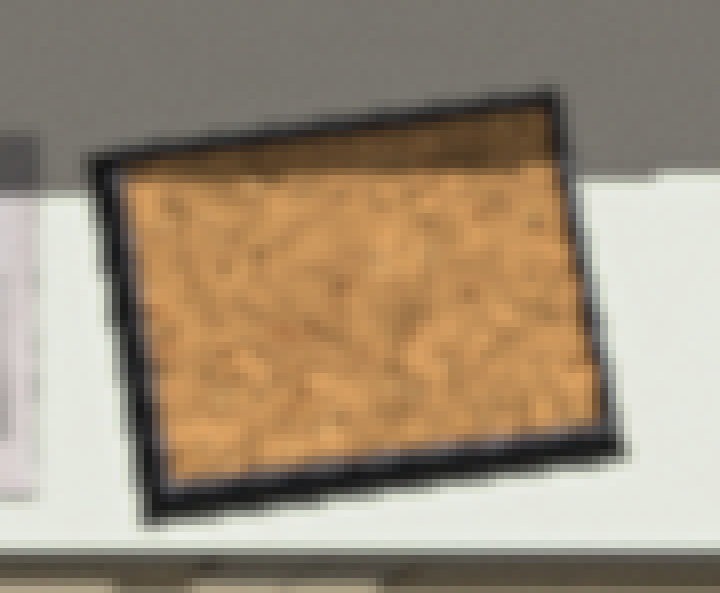

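The lid lies flat at handle (360,423), released and clear of the tin. Next I'll measure the open tin and lid.

```bash
python3 - <<'E'
from h import *
t=np.load('t9.npy',allow_pickle=True).item(); W=cloud(t); X,Y,Z=np.moveaxis(W,-1,0); im=t['image'].astype(int)
box=(X>.33)&(X<.6)&(Y>-.33)&(Y<-.045)&(Z<.12)
m=box&(Z>.02)
r=rect(t,m,.062); print('tin',r[:4],'yaw',r[1]-np.pi/2)
cs,_=cv2.findContours(r[4].astype(np.uint8),cv2.RETR_EXTERNAL,cv2.CHAIN_APPROX_NONE); cc=cs[0][:,0]
P=ray(t,cc[:,0],cc[:,1],.062)[:,:2].astype(np.float32); print(cv2.minAreaRect(P))
print('lid right edge/pos: ')
m=(X>.35)&(X<.6)&(Y>-.06)&(Y<.25)&(Z>.005)&(Z<.03)
ml=(im[...,0]-im[...,1]>6)
v,u=np.nonzero(m&(Y<.1)); Q=ray(t,u,v,.009); print(np.percentile(Q[:,1],[0,1,2,5]),np.percentile(Q[:,0],[1,99]))
print('rim z',np.nanmedian(Z[box&(im.max(-1)<60)&(Z>.045)]),'slab',np.nanmedian(Z[box&(im[...,0]-im[...,2]>60)]))
s=np.load('s9.npy',allow_pickle=True).item(); W=cloud(s); im=s['image'].astype(int)
b=(W[...,0]>.33)&(W[...,0]<.6)&(W[...,1]>-.33)&(W[...,1]<-.045)
print('side slab',np.nanmedian(W[...,2][b&(im[...,0]-im[...,2]>60)]))
E
```

```text
tin (array([ 0.4643846 , -0.17577703]), np.float64(1.7017252522688744), array([0.16252347, 0.20036099]), 2652) yaw 0.13092892547397783
((0.46558070182800293, -0.17583094537258148), (0.16244038939476013, 0.20066998898983002), 7.982691764831543)
lid right edge/pos: 
[-0.05726322 -0.03186306 -0.02868962 -0.02490479] [0.37508676 0.57300766]
rim z 0.060120281351093936 slab 0.0416378507946038
side slab 0.04044415122494541
```

```bash
python3 - <<'E'
from h import *
t=np.load('t9.npy',allow_pickle=True).item(); W=cloud(t); X,Y,Z=np.moveaxis(W,-1,0)
box=(X>.33)&(X<.6)&(Y>-.33)&(Y<-.045)&(Z<.12)
m=rect(t,box&(Z>.02),.062)[4].astype(np.uint8)
# upsample grayscale? contour side fits
cs,_=cv2.findContours(m,cv2.RETR_EXTERNAL,cv2.CHAIN_APPROX_NONE); cc=cs[0][:,0]
P=ray(t,cc[:,0],cc[:,1],.062)[:,:2]; c=np.array([.465,-.1758]); a=.14
ex=np.array([np.cos(a),np.sin(a)]); ey=np.array([-ex[1],ex[0]]); u=(P-c)@ex; v=(P-c)@ey
for nm,sel,p,q in [('back',(u>.07)&(abs(v)<.09),v,u),('front',(u<-.07)&(abs(v)<.09),v,u),('left',(v>.09)&(abs(u)<.07),u,v),('right',(v<-.09)&(abs(u)<.07),u,v)]:
    k=np.polyfit(p[sel],q[sel],1); print(nm,sel.sum(),'slope',k[0].round(4),'off',k[1].round(4))
# slab-based: brown boundary (rim inner) near/left/right
im=t['image'].astype(int); br=box&(im[...,0]-im[...,2]>35)
r=rect(t,br,.052); print('slab mask',r[:4],r[1]-np.pi/2)
for n in ('s9','t9'):
  s=np.load(n+'.npy',allow_pickle=True).item(); W=cloud(s); im=s['image'].astype(int)
  b=(W[...,0]>.36)&(W[...,0]<.5)&(W[...,1]>.25)&(W[...,1]<.45)&(W[...,2]<.1)&(W[...,2]>-.02)&(im[...,0]-im[...,2]>45)
  print(n,b.sum()); q=W[b&(W[...,2]>.02)]
  if len(q): print(np.median(q,0).round(3),np.percentile(q,[2,98],axis=0).round(3))
to(.433,.338,.10,1.186)
E
```

```text
back 50 slope -0.0004 off 0.08
front 52 slope 0.0008 off -0.0792
left 39 slope 0.0047 off 0.0985
right 39 slope 0.0002 off -0.0987
slab mask (array([ 0.46371399, -0.17540399]), np.float64(1.71081164504783), array([0.14763416, 0.19080848]), 2268) 0.14001531825293334
s9 29
[0.427 0.327 0.052] [[0.415 0.298 0.024]
 [0.445 0.368 0.058]]
t9 0
t 16.1 pos [0.4636 0.1598 0.1375] head 1.5709 tilt [ 0.003  0.    -1.   ] gap 0.994 F [-0.1 -0.4 -0.2]
dp [17.82 -3.07  3.74] roll 0.385
```

```bash
python3 -m creep '{"claw":[8.5,8,7,6,5,4.5,4.5,4.5,4.5],"dp":[[2,-0.3,0],[6,-1,0],[10,-1.7,0],[14,-2.4,0],[17,-2.9,0],[17.8,-3.1,0],[17.8,-3.1,2],[17.8,-3.1,3.7],[17.8,-3.1,3.7]],"roll":[0,0.1,0.2,0.3,0.37,0.385,0.385,0.385,0.385]}'
python3 - <<'E'
from h import *
to(.433,.338,.045,1.186)
s=snap('side'); s['image']=s['image'][90:200,120:260]; save(s,'side10',5)
s=snap('top'); s['image']=s['image'][160:250,80:220]; save(s,'top10',5)
E
```

```text
t: 17.0
tcp_pos: [0.4295, 0.3365, 0.0959]
tool_rot: [0.829, 0.559, -0.004, -0.001]
force: [-0.6, -0.4, -0.5]
finger_gap: 0.527
t 17.0 pos [0.4295 0.3365 0.0959] head 1.1862 tilt [-0.007 -0.004 -1.   ] gap 0.527 F [-0.6 -0.4 -0.5]
dp [0.3  0.3  5.09] roll 0.0
```

View pics/side10.png

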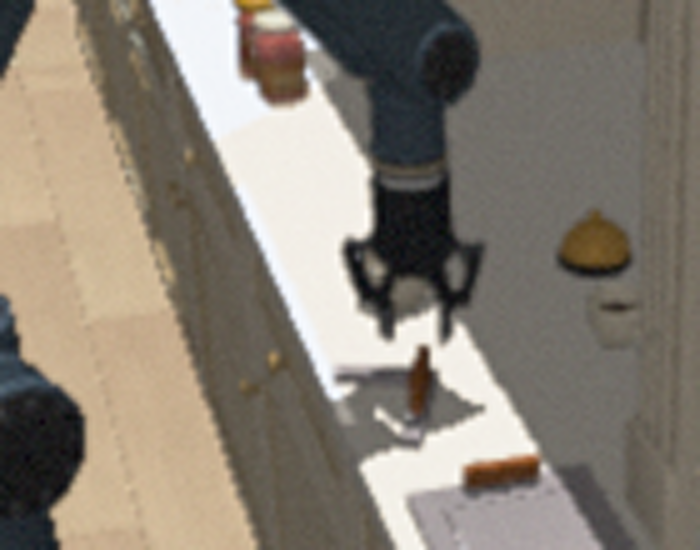

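The fingers stand astride the grip, which shows at about (420,380) below them. Descending and closing.

```bash
python3 -m creep '{"claw":[4.5,4.5,4.5,4.5,1,1,1,1,1,1,1],"dp":[[0,0,2],[0,0,4],[0,0,5.5],[0,0,5.5],[0,0,5.5],[0,0,5.5],[0,0,5.5],[0,0,5.5],[0,0,5.5],[0,0,5.5],[0,0,5.5]],"roll":[0,0,0,0,0,0,0,0,0,0,0]}' 60
python3 - <<'E'
from h import *
to(.433,.338,.045,1.186)
s=snap('side'); s['image']=s['image'][90:200,120:260]; save(s,'side11',5)
E
```

```text
t: 18.2
tcp_pos: [0.4323, 0.3379, 0.0454]
tool_rot: [0.829, 0.559, 0.001, -0.0]
force: [-1.7, 0.1, 6.0]
finger_gap: 0.146
t 18.2 pos [0.4323 0.3379 0.0454] head 1.1857 tilt [ 0.001  0.001 -1.   ] gap 0.146 F [-1.7  0.1  6. ]
dp [0.03 0.06 0.04] roll -0.0
```

View pics/side11.png

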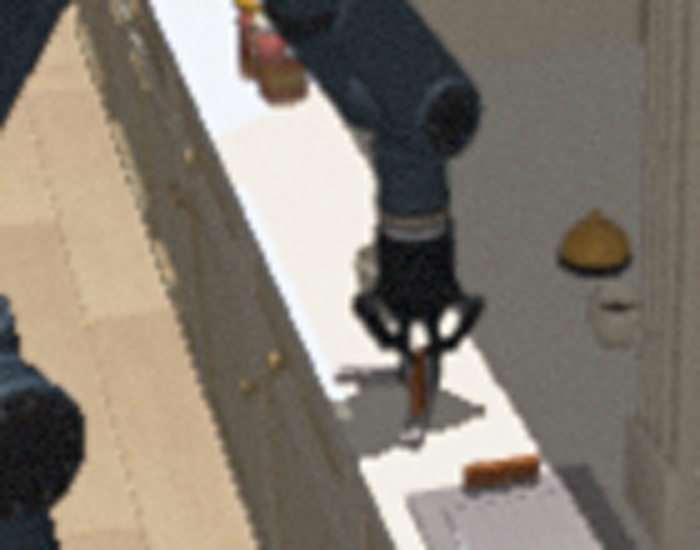

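```bash
python3 -m creep '{"claw":[1,1,1,1,1,1,1],"dp":[[0,0,-1],[0,0,-3],[0,0,-6],[0,0,-9],[0,0,-12],[0,0,-12.5],[0,0,-12.5]],"roll":[0,0,0,0,0,0,0]}'
python3 - <<'E'
from h import *
to(.435,-.03,.17,1.711);to(.517,-.1475,.17,1.711)
E
```

```text
t: 18.95
tcp_pos: [0.4325, 0.3377, 0.17]
tool_rot: [0.829, 0.559, 0.001, 0.0]
force: [0.9, -0.5, -3.6]
finger_gap: 0.153
t 18.95 pos [0.4325 0.3377 0.17  ] head 1.1859 tilt [ 0.002  0.001 -1.   ] gap 0.153 F [ 0.9 -0.5 -3.6]
dp [-3.399e+01  1.404e+01 -3.000e-02] roll -0.525
t 18.95 pos [0.4325 0.3377 0.17  ] head 1.1859 tilt [ 0.002  0.001 -1.   ] gap 0.153 F [ 0.9 -0.5 -3.6]
dp [-4.180e+01  2.605e+01 -2.000e-02] roll -0.525
```

```bash
python3 -m creep '{"claw":[1,1,1,1,1,1,1,1,1,1,1,1],"dp":[[-1.7,0.7,0],[-5.1,2.1,0],[-8.5,3.5,0],[-11.9,4.9,0],[-15.3,6.3,0],[-18.7,7.7,0],[-22.1,9.1,0],[-25.5,10.5,0],[-28.9,11.9,0],[-32.3,13.3,0],[-34,14,0],[-34,14,0]],"roll":[0,-0.05,-0.1,-0.15,-0.2,-0.25,-0.3,-0.36,-0.42,-0.48,-0.525,-0.525]}'
python3 - <<'E'
from h import *
to(.517,-.1475,.12,1.711)
E
```

```text
t: 20.15
tcp_pos: [0.434, -0.0322, 0.1679]
tool_rot: [0.657, 0.754, -0.001, -0.001]
force: [-1.0, 0.4, -3.6]
finger_gap: 0.154
t 20.15 pos [ 0.434  -0.0322  0.1679] head 1.707 tilt [-0.002  0.    -1.   ] gap 0.154 F [-1.   0.4 -3.6]
dp [-12.55   6.67   4.77] roll -0.004
```

```bash
python3 -m creep '{"claw":[1,1,1,1,1,1,1,1,1],"dp":[[-2,1,0],[-5,2.6,0],[-8,4.2,0],[-11,5.8,0],[-12.4,6.7,0],[-12.4,6.7,1.5],[-12.4,6.7,3],[-12.4,6.7,4.5],[-12.4,6.7,4.5]],"roll":[0,0,0,0,0,0,0,0,0]}'
python3 - <<'E'
from h import *
to(.517,-.1475,.087,1.711)
s=snap('side');t=snap('top'); np.save('s12.npy',s,allow_pickle=True);np.save('t12.npy',t,allow_pickle=True)
s['image']=s['image'][150:270,180:320]; save(s,'side12',5)
t['image']=t['image'][160:250,230:340]; save(t,'top12',6)
E
```

```text
t: 21.05
tcp_pos: [0.5155, -0.1413, 0.1211]
tool_rot: [0.656, 0.755, -0.001, -0.004]
force: [-1.2, -0.1, -2.3]
finger_gap: 0.155
t 21.05 pos [ 0.5155 -0.1413  0.1211] head 1.7109 tilt [-0.007  0.004 -1.   ] gap 0.155 F [-1.2 -0.1 -2.3]
dp [-0.65  0.09  3.4 ] roll -0.0
```

View pics/side12.png

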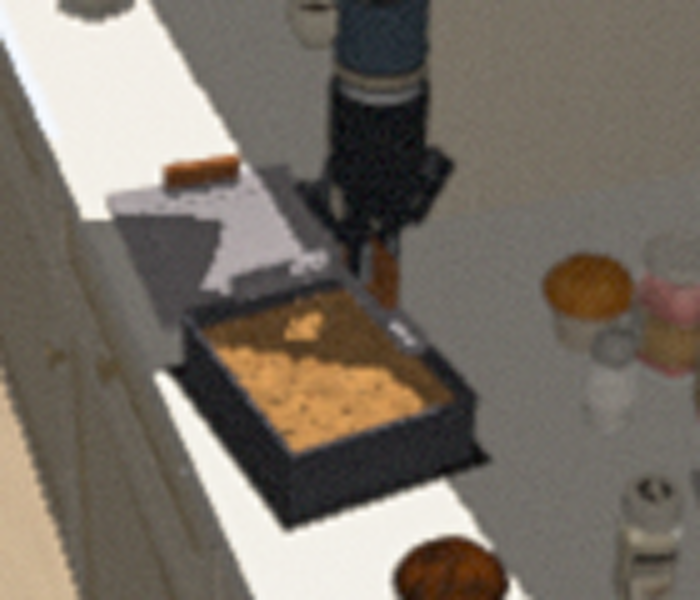

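View pics/top12.png

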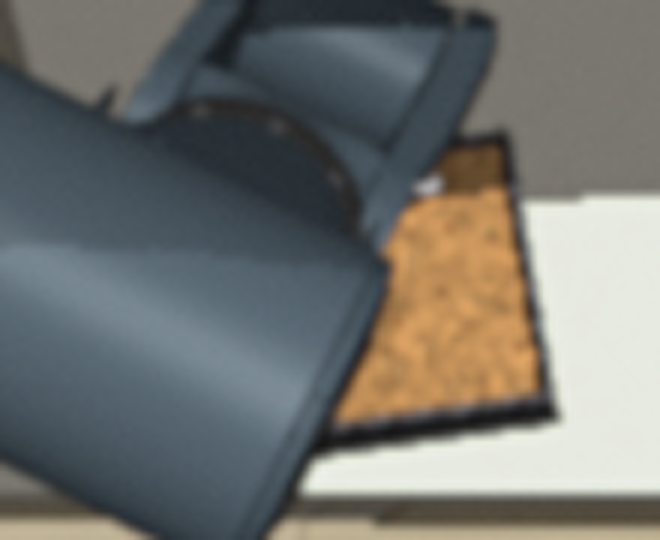

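```bash
python3 - <<'E'
from h import *
c=np.array([.4653,-.1760]); ex=np.array([.9902,.1395]); ey=np.array([-.1395,.9902])
F=lambda p:np.array([(p[:2]-c)@ex,(p[:2]-c)@ey]).round(4)
for n in ('t12','s12'):
    s=np.load(n+'.npy',allow_pickle=True).item(); W=cloud(s); im=s['image'].astype(int)
    u=(W[...,:2]-c)@ex; v=(W[...,:2]-c)@ey
    m=(abs(u-.055)<.03)&(v>-.08)&(v<0)&(W[...,2]>.075)&(W[...,2]<.11)&(im.max(-1)-im.min(-1)<35)&(im.max(-1)>100)
    print(n,m.sum()); q=W[m]
    if m.sum()>3: print(' z',np.median(q[:,2]),'u',np.percentile(u[m],[5,50,95]).round(4),'v',np.percentile(v[m],[2,50,98]).round(4))
st=manip.sense(); print('tcp tin',F(st['tcp_pos']),st['tcp_pos'])
E
```

```text
t12 11
 z 0.09010968018052645 u [0.0458 0.0482 0.0525] v [-0.048  -0.0435 -0.0369]
s12 14
 z 0.08778346265809371 u [0.0444 0.0486 0.0512] v [-0.0534 -0.0364 -0.0203]
tcp tin [0.056  0.0261] [ 0.51713162 -0.14231329  0.12320816]
```

```bash
python3 - <<'E'
from h import *
c=np.array([.4653,-.1760]); ex=np.array([.9902,.1395]); ey=np.array([-.1395,.9902])
for n in ('s12','t12'):
    s=np.load(n+'.npy',allow_pickle=True).item(); W=cloud(s)
    u=(W[...,:2]-c)@ex; v=(W[...,:2]-c)@ey
    m=(u>.02)&(u<.09)&(v>-.07)&(v<.11)&(W[...,2]>.079)&(W[...,2]<.097)
    for a in np.arange(-.06,.1,.01):
        k=m&(v>=a)&(v<a+.01)
        if k.sum()>2: print(n,a.round(2),k.sum(),np.percentile(u[k],[0,50,100]).round(4),np.median(W[...,2][k]).round(4))
E
```

```text
s12 -0.06 4 [0.0427 0.0489 0.0546] 0.0879
s12 -0.05 12 [0.0412 0.0507 0.0626] 0.0866
s12 -0.04 10 [0.0408 0.05   0.0601] 0.0878
s12 -0.03 10 [0.0393 0.0497 0.0647] 0.087
s12 -0.02 12 [0.041  0.0483 0.0602] 0.0882
s12 -0.01 11 [0.0402 0.0477 0.0604] 0.0915
s12 0.0 4 [0.0418 0.0439 0.0455] 0.0885
s12 0.01 6 [0.0404 0.0437 0.0461] 0.0875
s12 0.02 5 [0.0415 0.0426 0.0457] 0.0875
s12 0.03 4 [0.041  0.0431 0.0474] 0.0821
s12 0.04 5 [0.04   0.0423 0.0451] 0.0816
s12 0.05 5 [0.0385 0.0436 0.0485] 0.0874
s12 0.06 6 [0.0209 0.0357 0.047 ] 0.0863
s12 0.07 12 [0.0205 0.0366 0.0499] 0.0881
s12 0.08 12 [0.0206 0.0355 0.0481] 0.0881
t12 -0.05 11 [0.0457 0.0501 0.0571] 0.0915
```

```bash
python3 -m creep '{"claw":[1,1,1,1,1,1],"dp":[[-0.6,0,0],[-0.6,0,0],[-0.6,0,1.2],[-0.6,0,2.4],[-0.6,0,3],[-0.6,0,3]],"roll":[0,0,0,0,0,0]}'
python3 - <<'E'
from h import *
to(.517,-.1475,.087,1.711)
s=snap('side');s['image']=s['image'][150:270,180:320]; save(s,'side13',5)
to(.517,-.1475,.087,1.711)
E
```

```text
t: 21.75
tcp_pos: [0.5177, -0.1489, 0.0927]
tool_rot: [0.656, 0.755, -0.0, -0.002]
force: [-0.3, -0.2, -3.6]
finger_gap: 0.152
t 21.75 pos [ 0.5177 -0.1489  0.0927] head 1.7107 tilt [-0.003  0.002 -1.   ] gap 0.152 F [-0.3 -0.2 -3.6]
dp [ 0.14 -0.04  0.57] roll -0.0
t 21.8 pos [ 0.5181 -0.1491  0.0934] head 1.7108 tilt [-0.002  0.001 -1.   ] gap 0.149 F [-0.7  0.3 -3.7]
dp [ 0.17 -0.09  0.64] roll -0.0
```

View pics/side13.png

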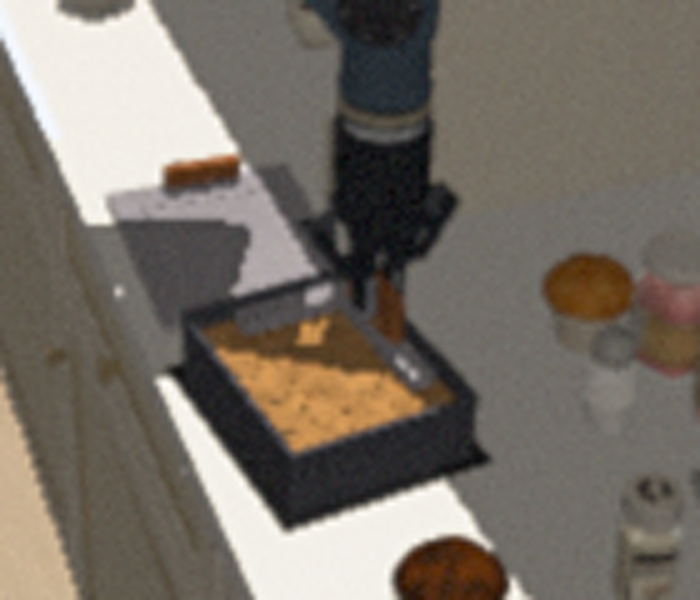

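The square is inside the tin, with both legs within the walls; the short leg is at (280,310) and the long leg's end at (415,365). Lowering it onto the slab.

```bash
python3 -m creep '{"claw":[1,1,1,1,1,1],"dp":[[0,0,0.2],[0,0,0.4],[0,0,0.5],[0,0,0.6],[0,0,0.7],[0,0,0.7]],"roll":[0,0,0,0,0,0]}'
python3 - <<'E'
from h import *
to(.517,-.1475,.087,1.711)
E
```

```text
t: 22.4
tcp_pos: [0.5188, -0.1495, 0.0874]
tool_rot: [0.656, 0.755, 0.0, 0.0]
force: [0.9, 1.0, -2.2]
finger_gap: 0.154
t 22.4 pos [ 0.5188 -0.1495  0.0874] head 1.7108 tilt [ 0. -0. -1.] gap 0.154 F [ 0.9  1.  -2.2]
dp [ 0.22 -0.15  0.04] roll -0.0
```

```bash
python3 -m creep '{"claw":[1,1,1,1,1,1],"dp":[[0,0.2,0.05],[0,0.4,0.1],[0,0.6,0.1],[0,0.8,0.1],[0,0.8,0.1],[0,0.8,0.1]],"roll":[0,0,0,0,0,0]}'
python3 -m creep '{"claw":[1,1,1],"dp":[[0.2,0.1,0],[0.4,0.2,0],[0.4,0.2,0]],"roll":[0,0,0]}'
python3 - <<'E'
from h import *
to(.517,-.1475,.087,1.711)
E
```

```text
t: 23.0
tcp_pos: [0.5229, -0.148, 0.0874]
tool_rot: [0.655, 0.755, -0.002, -0.003]
force: [-11.1, -2.9, 13.0]
finger_gap: 0.156
t: 23.3
tcp_pos: [0.527, -0.1448, 0.0874]
tool_rot: [0.655, 0.755, -0.001, -0.0]
force: [-4.3, -3.6, 6.6]
finger_gap: 0.152
t 23.3 pos [ 0.527  -0.1448  0.0874] head 1.7123 tilt [-0.002 -0.001 -1.   ] gap 0.152 F [-4.3 -3.6  6.6]
dp [-0.13 -1.03  0.04] roll 0.001
```

```bash
python3 -m creep '{"claw":[1,1,1,1,1,1],"dp":[[0,0,-0.1],[0.2,0.1,-0.1],[0.4,0.2,-0.1],[0.6,0.3,-0.1],[0.6,0.3,-0.1],[0.6,0.3,-0.1]],"roll":[0,0,0,0,0,0]}'
python3 - <<'E'
from h import *
to(.517,-.1475,.087,1.711)
st=manip.sense();p=st['tcp_pos'][:2]-[.4653,-.176]; F=st['force']
print(p@[.9902,.1395],p@[-.1395,.9902],'F tin',F[:2]@[.9902,.1395],F[:2]@[-.1395,.9902],F[2],st['ft_torque'])
E
```

```text
t: 23.9
tcp_pos: [0.5271, -0.1422, 0.0879]
tool_rot: [0.654, 0.756, -0.005, -0.0]
force: [-13.1, -18.1, 5.4]
finger_gap: 0.152
t 23.9 pos [ 0.5271 -0.1422  0.0879] head 1.7151 tilt [-0.007 -0.006 -1.   ] gap 0.152 F [-13.1 -18.1   5.4]
dp [-0.38 -1.07  0.1 ] roll 0.004
0.06590893794413828 0.024894994022774362 F tin -15.497778779427145 -16.066578878687793 5.373111707035395 [-3.03663276  2.35468901 -0.09213198]
```

```bash
python3 - <<'E'
from h import *
s=snap('side'); np.save('s14.npy',s,allow_pickle=True); t=snap('top'); np.save('t14.npy',t,allow_pickle=True)
s['image']=s['image'][190:245,210:280]; save(s,'side14',10)
t['image']=t['image'][170:240,250:330]; save(t,'top14',8)
E
```

```text
(no output)
```

View pics/side14.png

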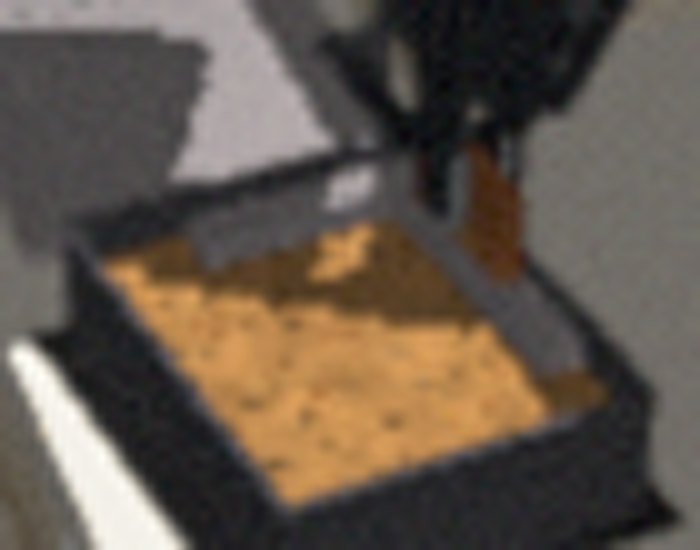

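View pics/top14.png

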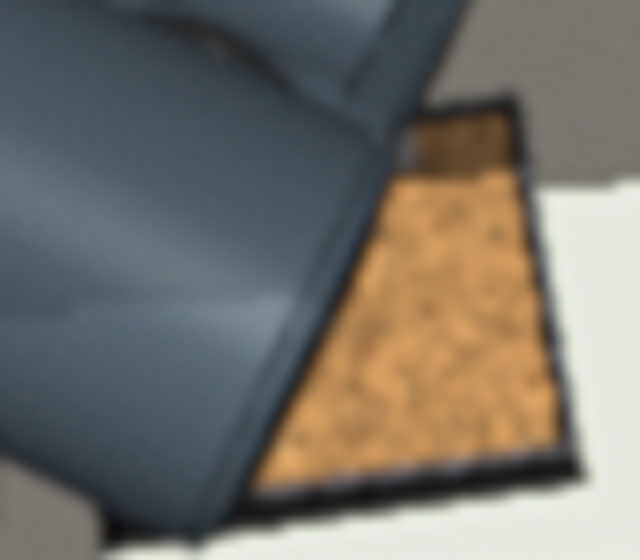

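```bash
python3 - <<'E'
from h import *
c=np.array([.4653,-.1760]); ex=np.array([.9902,.1395]); ey=np.array([-.1395,.9902])
t=np.load('t14.npy',allow_pickle=True).item(); im=t['image'].astype(float)
for v in range(184,193):
    row=im[v,296:318]; print(v,' '.join('%d/%d'%(a,a-b) for a,b in zip(row[:,0],row[:,2])))
for u,v in [(302.0,187.),(302.,188.),(302.5,189.)]:
    p=ray(t,np.array(u),np.array(v),.056)[:2]-c; print(u,v,(p@ex).round(4),(p@ey).round(4))
W=cloud(np.load('s14.npy',allow_pickle=True).item()); u=(W[...,:2]-c)@ex; v=(W[...,:2]-c)@ey
m=(u>.052)&(u<.074)&(v>-.095)&(v<-.0)
for a in np.arange(-.08,-.0,.005):
    k=m&(v>=a)&(v<a+.005)
    if k.sum(): print(a.round(3),k.sum(),np.median(W[...,2][k]).round(4))
m=(v>.06)&(v<.094)&(u>-.06)&(u<.03)
print('short')
for a in np.arange(.06,.1,.004):
    k=m&(v>=a)&(v<a+.004)
    if k.sum(): print(a.round(3),k.sum(),np.median(W[...,2][k]).round(4))
E
```

```text
184 64/-20 64/-18 56/-19 47/-16 41/-14 38/-7 40/2 43/7 44/8 45/9 50/16 57/21 59/22 58/24 64/28 72/34 67/33 47/17 48/2 84/5 111/9 121/10
185 61/-18 61/-20 54/-17 44/-14 46/-5 54/10 59/23 66/31 66/32 67/34 78/40 86/43 87/45 84/44 85/46 95/52 92/49 65/29 51/5 79/4 110/9 122/10
186 59/-18 61/-16 52/-15 49/-8 63/3 77/18 84/36 87/45 87/44 90/47 94/51 100/53 99/52 92/49 91/50 100/54 98/53 71/34 48/6 73/3 107/8 120/10
187 57/-15 62/-15 55/-13 57/-7 74/3 88/17 93/37 93/49 90/49 93/50 98/52 101/53 98/51 93/50 95/52 101/55 95/50 71/36 47/9 69/4 107/8 120/10
188 52/-16 54/-14 51/-14 59/-8 79/2 90/12 90/31 90/47 87/49 92/49 96/51 100/53 97/53 99/54 100/55 101/55 93/51 69/35 45/9 63/2 102/7 120/10
189 50/-16 50/-15 49/-16 61/-6 78/-1 84/8 82/25 84/41 84/46 88/48 92/50 96/52 98/53 98/53 101/55 100/54 91/50 71/37 47/15 59/2 94/7 115/10
190 52/-17 52/-18 50/-15 62/-3 76/4 79/10 76/25 77/39 82/45 86/47 94/50 98/54 98/51 99/53 104/55 107/59 103/58 85/46 61/19 65/0 91/3 112/9
191 54/-17 52/-18 53/-8 69/14 82/25 88/33 88/42 85/45 88/49 94/51 101/55 103/56 103/55 109/59 131/71 146/80 144/80 128/70 93/34 79/1 97/1 114/8
192 54/-20 51/-17 71/16 108/53 132/72 140/77 139/76 132/74 130/72 132/73 135/74 137/74 136/74 146/80 171/94 188/102 189/105 172/95 121/56 82/7 95/0 116/7
302.0 187.0 0.0675 -0.0543
302.0 188.0 0.064 -0.0537
302.5 189.0 0.0601 -0.0549
-0.08 3 0.0433
-0.075 4 0.0426
-0.07 6 0.0457
-0.065 7 0.0438
-0.06 8 0.0404
-0.055 16 0.048
-0.05 11 0.0561
-0.045 25 0.3641
-0.04 45 0.3599
-0.035 19 0.3636
-0.03 11 0.3929
-0.025 7 0.0534
-0.02 14 0.1334
-0.015 82 0.2181
-0.01 86 0.2591
-0.005 31 0.2407
short
0.06 82 0.5585
0.064 66 0.4826
0.068 83 0.5707
0.072 53 0.5908
0.076 51 0.6106
0.08 49 0.6294
0.084 30 0.5979
0.088 47 0.5769
0.092 25 0.0614
```

Checking the long leg's end: it lies at y ≈ -53 mm in the tin's frame, where seated would be -45. The square is at the back wall but held by friction about 8 mm short of the left wall. I'll ease off, go left first, then back.

```bash
python3 -m creep '{"claw":[1,1,1,1,1,1,1,1,1],"dp":[[0,-0.4,0],[0,-0.5,-0.05],[0.2,-0.5,-0.05],[0.4,-0.5,-0.05],[0.6,-0.5,-0.05],[0.8,-0.5,-0.05],[0.9,-0.5,-0.05],[0.9,-0.5,-0.05],[0.9,-0.5,-0.05]],"roll":[0,0,0,0,0,0,0,0,0]}'
cat >> h.py <<'E'
def tin():
    st=manip.sense();p=st['tcp_pos'][:2]-[.4653,-.176]; F=st['force']
    print('t',st['t'],'tin uv',(p@[.9902,.1395]).round(4),(p@[-.1395,.9902]).round(4),'z',st['tcp_pos'][2].round(4),'F tin',(F[:2]@[.9902,.1395]).round(1),(F[:2]@[-.1395,.9902]).round(1),F[2].round(1),st['ft_torque'].round(2))
E
python3 - <<'E'
from h import *
tin(); to(.517,-.1475,.087,1.711)
E
```

```text
t: 24.9
tcp_pos: [0.5256, -0.135, 0.0884]
tool_rot: [0.654, 0.756, -0.003, 0.004]
force: [-5.3, -19.5, -3.3]
finger_gap: 0.152
t 24.9 tin uv 0.0654 0.0322 z 0.0884 F tin -7.9 -18.6 -3.3 [-3.23  0.93  0.01]
t 24.9 pos [ 0.5256 -0.135   0.0884] head 1.7152 tilt [ 0.003 -0.01  -1.   ] gap 0.152 F [ -5.3 -19.5  -3.3]
dp [-1.12 -1.03  0.15] roll 0.004
```

```bash
python3 -m creep '{"claw":[1,1,1,1,1,1],"dp":[[-0.1,0,0.05],[-0.1,0.15,0.1],[-0.1,0.3,0.1],[-0.1,0.4,0.1],[-0.1,0.4,0.1],[-0.1,0.4,0.1]],"roll":[0,0,0,0,0,0]}'
python3 - <<'E'
from h import *
tin(); to(.517,-.1475,.087,1.711)
t=snap('top'); np.save('t15.npy',t,allow_pickle=True); s=snap('side'); np.save('s15.npy',s,allow_pickle=True)
im=t['image'].astype(float)
for v in (186,187,188,189):
    row=im[v,296:318]; print(v,' '.join('%d/%d'%(a,a-b) for a,b in zip(row[:,0],row[:,2])))
s['image']=s['image'][190:245,210:280]; save(s,'side15',10)
t['image']=t['image'][170:240,250:330]; save(t,'top15',8)
E
```

```text
t: 25.5
tcp_pos: [0.5258, -0.1349, 0.0882]
tool_rot: [0.654, 0.757, -0.005, 0.001]
force: [-14.5, -20.5, 7.8]
finger_gap: 0.151
t 25.5 tin uv 0.0657 0.0323 z 0.0882 F tin -17.2 -18.3 7.8 [-3.69  2.23 -0.11]
t 25.5 pos [ 0.5258 -0.1349  0.0882] head 1.7164 tilt [-0.005 -0.009 -1.   ] gap 0.151 F [-14.5 -20.5   7.8]
dp [-1.12 -1.06  0.13] roll 0.005
186 43/-12 52/-4 64/2 72/15 78/32 82/43 86/46 87/46 86/46 88/46 94/52 101/53 100/52 92/49 92/51 101/55 99/53 71/33 50/6 76/4 109/9 122/10
187 49/-10 67/-1 80/4 86/15 88/32 91/48 93/54 93/51 91/50 93/52 98/53 101/54 97/53 93/50 95/51 101/55 96/51 71/35 46/9 68/3 107/7 120/11
188 58/-7 73/0 84/3 87/10 86/28 87/45 91/50 91/49 90/47 91/49 96/52 98/53 98/52 99/53 100/54 102/56 93/50 70/36 43/11 64/3 102/8 120/10
189 60/-6 75/-1 85/3 86/8 81/23 84/43 88/48 87/47 83/46 85/49 93/51 96/54 99/53 100/53 99/53 101/55 92/51 72/37 46/12 58/2 94/6 116/10
```

View pics/side15.png

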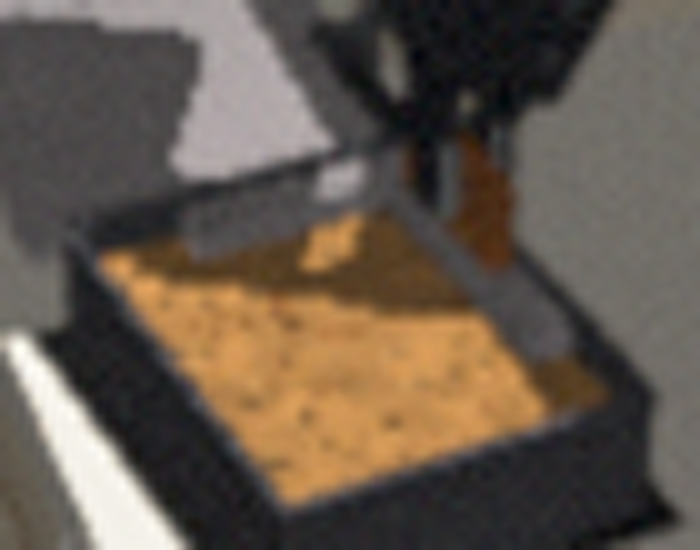

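View pics/top15.png

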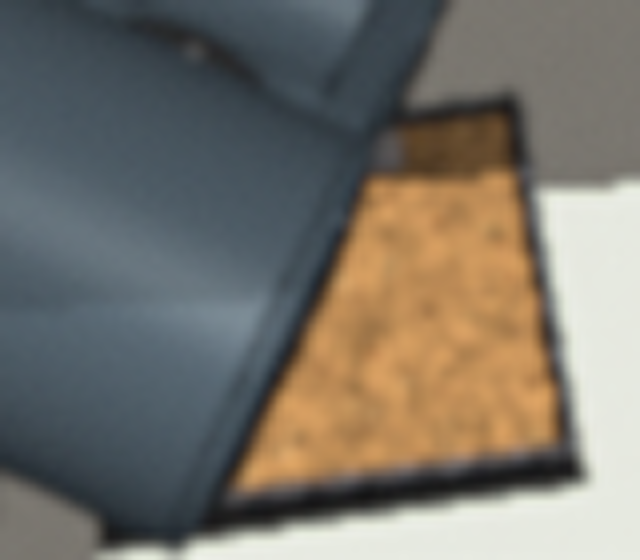

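```bash
python3 -m creep '{"claw":[1,1,1,1,1,1,1,1,1,1],"dp":[[0,-0.3,0],[0,-0.4,-0.05],[0.2,-0.4,-0.05],[0.4,-0.4,-0.05],[0.4,-0.4,-0.05],[0.4,-0.4,-0.05],[0.4,-0.2,0],[0.4,-0.1,0],[0.4,-0.1,0],[0.4,-0.1,0]],"roll":[0,0,0,0,0,0,0,0,0,0]}'
python3 - <<'E'
from h import *
tin(); to(.517,-.1475,.087,1.711)
E
```

```text
t: 26.6
tcp_pos: [0.5258, -0.1347, 0.0883]
tool_rot: [0.653, 0.757, -0.006, 0.004]
force: [-14.5, -32.2, 5.1]
finger_gap: 0.151
t 26.6 tin uv 0.0656 0.0325 z 0.0883 F tin -18.8 -29.9 5.1 [-5.12  2.42 -0.12]
t 26.6 pos [ 0.5258 -0.1347  0.0883] head 1.7174 tilt [-0.002 -0.014 -1.   ] gap 0.151 F [-14.5 -32.2   5.1]
dp [-1.14 -1.05  0.15] roll 0.006
```

```bash
python3 -m creep '{"claw":[1,1,1,1,1,1,1],"dp":[[0,0.2,0],[0,0.4,0],[-0.2,0.4,0],[-0.2,0.4,0],[0,0.4,0],[0,0.4,0],[0,0.4,0]],"roll":[0,0,0,0,0,0,0]}'
python3 - <<'E'
from h import *
tin(); to(.517,-.1475,.087,1.711)
t=snap('top'); np.save('t16.npy',t,allow_pickle=True); s=snap('side'); np.save('s16.npy',s,allow_pickle=True)
c=np.array([.4653,-.1760]); ex=np.array([.9902,.1395]); ey=np.array([-.1395,.9902])
W=cloud(s); u=(W[...,:2]-c)@ex; v=(W[...,:2]-c)@ey; Z=W[...,2]
print('long leg top, u by v')
for a in np.arange(-.05,.03,.01):
    k=(v>=a)&(v<a+.01)&(Z>.051)&(Z<.062)&(u>.03)&(u<.073)
    if k.sum()>2: print(a.round(2),k.sum(),np.percentile(u[k],[0,10,50]).round(4),Z[k].mean().round(4))
print('short leg')
for a in np.arange(-.04,.05,.01):
    k=(u>=a)&(u<a+.01)&(Z>.051)&(Z<.062)&(v>.06)&(v<.094)
    if k.sum()>2: print(a.round(2),k.sum(),np.percentile(v[k],[0,10,50]).round(4),Z[k].mean().round(4))
lidplane(s,(.38,-.02),(.55,.14),-.02)
tin()
s['image']=s['image'][190:245,210:280]; save(s,'side16',10)
E
```

```text
t: 27.3
tcp_pos: [0.526, -0.1346, 0.0883]
tool_rot: [0.653, 0.757, -0.008, 0.001]
force: [-24.4, -36.8, 11.3]
finger_gap: 0.15
t 27.3 tin uv 0.0659 0.0325 z 0.0883 F tin -29.3 -33.0 11.3 [-5.99  3.51 -0.23]
t 27.3 pos [ 0.526  -0.1346  0.0883] head 1.7188 tilt [-0.009 -0.014 -1.   ] gap 0.15 F [-24.4 -36.8  11.3]
dp [-1.14 -1.08  0.16] roll 0.008
long leg top, u by v
-0.05 10 [0.0499 0.0541 0.0622] 0.0556
-0.04 10 [0.0521 0.0553 0.0635] 0.0571
-0.03 8 [0.0513 0.0522 0.059 ] 0.0564
-0.02 9 [0.0513 0.0528 0.0618] 0.0564
-0.01 9 [0.0491 0.0536 0.061 ] 0.057
0.0 8 [0.0524 0.0537 0.0567] 0.0562
0.02 4 [0.0535 0.0538 0.0557] 0.0567
short leg
-0.04 5 [0.0709 0.0724 0.0825] 0.0547
-0.03 5 [0.0726 0.075  0.0824] 0.0566
-0.02 10 [0.0712 0.0744 0.0804] 0.0546
-0.01 10 [0.0672 0.0726 0.0813] 0.0551
0.0 8 [0.068  0.0728 0.08  ] 0.0563
0.01 4 [0.0789 0.0792 0.0843] 0.0564
0.02 7 [0.0732 0.0733 0.0757] 0.055
0.03 7 [0.0712 0.0787 0.0882] 0.0561
0.04 9 [0.072  0.0733 0.0855] 0.0545
plane n [ 0.011 -0.003  1.   ] tilt 0.011 N 281 res 0.0025 range [ 0.388 -0.02   0.002] [0.547 0.14  0.014]
t 27.4 tin uv 0.0659 0.0326 z 0.0883 F tin -27.7 -33.4 10.0 [-6.    3.46 -0.25]
```

View pics/side16.png

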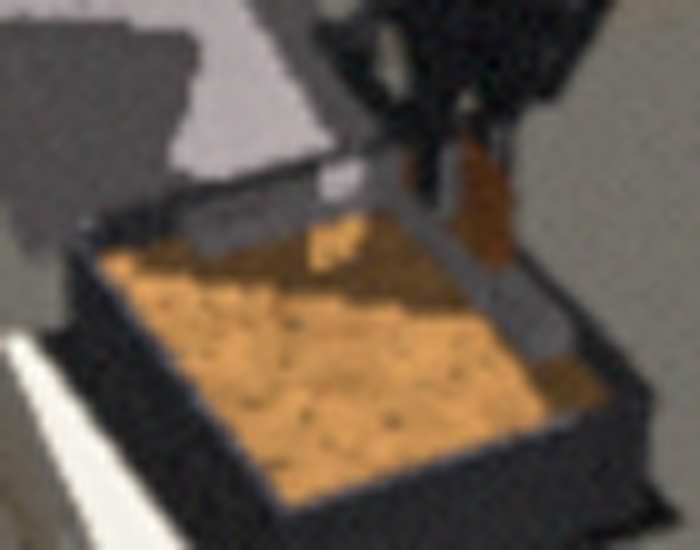

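```bash
python3 -m creep '{"claw":[1,1,1,1,1,1],"dp":[[0,0,0],[0,0,0],[0,0,0],[0,0,0],[0,0,0],[0,0,0]],"roll":[0,0,0,0,0,0]}'
python3 - <<'E'
from h import *
tin(); print(abs(manip.sense()['qd']).max())
workorder.sign_off()
E
```

```text
t: 28.0
tcp_pos: [0.526, -0.1346, 0.0883]
tool_rot: [0.653, 0.757, -0.008, 0.001]
force: [-23.7, -37.1, 11.5]
finger_gap: 0.154
t 28.0 tin uv 0.0659 0.0325 z 0.0883 F tin -28.6 -33.4 11.5 [-6.03  3.48 -0.24]
0.0016067776829805766
the job is handed in; nothing more can be done
```

The job is handed in at about 28 s: the lid lies flat on the counter left of the tin, and the square is held and pushed into the tin's far left corner. No verdict is reported, so what follows rests on my own checks.

**Lid:** The first three tries at tipping it, each with a higher grip on the bar, stopped short: the lid rose nearly flat, then tilted only about 0.04 and 0.06 rad. I set it back and gripped only the top of the bar, which tipped it to about 0.17 rad with its right edge on the rim. It now lies flat and released, its centre about 250 mm left of the tin's.

**Square:** My first push stuck by friction about 8 mm short of the left wall. I eased off, went left first, then back. The last checks showed:
- **Push:** the wrist force was steady at about 29 N towards the back wall and 33 N towards the left wall. Part of that may be friction, so the force on each wall is inferred, not measured.
- **Position:** before the last pushes the long leg's end was about 1 mm from its seated place. In the last view the legs' inner edges read 1–3 mm short of theirs, which is close to the 2 mm calibration error.
- **Level:** the leg tops stood about 56 mm up, as expected for lying flat on the slab.
- **Angle:** the hand was turned about 0.008 rad from my estimate of the tin's yaw.

I did not measure the other things on the counter again at the end; the arm kept clear of them.

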